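# Fill the bottle rack and hold the medicine cage open for it

### The arm

A 6-joint arm with a two-finger parallel gripper is mounted at the origin on the work surface. World frame = base frame: x ahead of the robot, y to its left, z up, the work surface at z = 0. Lengths are in m, angles in rad, forces in N, time in s.
With the tool pointing down it reaches from about 0.375 to 0.975 m from the base axis. Payload 3.8 kg.
Tool frame: the origin (TCP) lies on the mounting face of the last link; the fingertips stand 173 mm ahead of it and the grasp point (between the pads) lies 155 mm ahead of it; z points along the fingers, y is the direction in which the jaws open and shut (so a half turn about z gives the same grasp; the last joint's range is limited). The gripper opens to 85 mm and grips with 20 to 120 N. Pads are 22 mm wide; open, the fingers measure 114 mm over their backs; the gripper's body (76 mm by 85 mm) begins 54 mm behind the grasp point. The pads swing forward as they close: fully open they stand 13 mm farther back than shut.
Start: joints at [1.206, 0.264, 1.604, -0, 1.274, -0.037], TCP at [0.217, 0.639, 0.405] pointing down, gripper open.
Joint ranges: [-2.63, 2.63], [-0.94, 2.18], [0.31, 2.57], [-1.31, 4.45], [0, 2.66], [-2.55, 2.55]. Speed limits (rad/s): [2.57, 2.57, 3.14, 3.14, 3.14, 3.14].

### API

Orientations are given as a rotation vector (axis times angle).
In Python, from workcell import bot, imaging, order gives the robot as it stands. The module is installed in compiled form; this text tells all that it offers.
- The arm moves only by the shell command python3 -m creep 'ROWS' [OPENING] [FORCE]. ROWS is JSON, a list of rows, each an object with "slide": the shift along the tool's x, y, z each as a share of 25 mm, from -1 to 1, a list of three; "angular": the turn, a rotation vector about the tool's x, y, z each as a share of 4 degrees, from -1 to 1, a list of three. A call has 1 to 5 rows; each row shifts and turns the commanded pose from where the row before left it, along the tool's axes as they then stand; what a row does not reach is not made up. A row lasts 1/12 s, in which the tool goes at most 41.7 mm and 7.16 degrees, less where a joint would pass 70% of its speed; a pose out of reach is approached as far as the arm can. A call with a number of a shift or a turn outside -1 to 1 is refused whole. A call with a gripper value outside its range is refused whole. OPENING is the closure, from -1 (fully open) to 1 (shut), set as the call begins (- or left out, the last holds). The fingers move at their own pace and stop on an object; FORCE is the grip in N (left out, the last holds). Time passes only in rows, so rows that do not move let the fingers close. It gives the time, the measured TCP pose, the force and the opening at its end, in the units of the state.
- bot.read_state(): the state, without advancing time (a new reading comes with each control period).
- imaging.read_camera(name): name is "scene" or "top" or "wrist"; returns (picture, depth): 420x560x3 uint8, red, green, blue; 420x560 float32, m along the optical axis (not along the pixel's ray), 0 where there is no reading.
- imaging.camera_model(name): a dict with "fovy" (degrees; the focal length in pixels is half the picture's height over the tangent of half this angle, whatever the lens; pixels are square), "cx", "cy" (the principal point, pixels), "camera_from_world" (4x4, takes a point from world to camera coordinates); the wrist camera has in their place "tool_from_camera" (4x4, takes a point from camera to tool coordinates, whose origin is the TCP and whose axes are the flange's). Camera axes: x right, y down, z forward; pixel columns grow to the right and rows downward; lengths in m; the calibration is good to about 2 mm. A picture is of the moment at which its call begins: read the wrist's pose just before it. camera_model takes no time and is no camera call.
- order.finish_job(): hands the job in, once; it reports no verdict.
The state is a dict: "time": time; "q": joint angles; "joint_vel": joint speeds; "joint_torque": joint torques, N m; "tool_pos": TCP position; "tcp_rot": TCP orientation; "wrist_force": force on the tool from outside, world axes, zero at the start; "torque": the same for the moment, N m; "width": opening from 0.0 (shut) to 1.0 (fully open).
Only numpy, scipy, OpenCV 4.12 (cv2) and the standard library are available. Lean on these libraries where they do the work, as an engineer would, in place of code of your own. Each camera call takes 0.05 s, during which the arm holds its last target.

### The job

Get the rack of pill bottles ready for the medicine cage: drop the two loose amber bottles, one at a time, upright into the two empty pockets of the white rack. Then unlatch the cage: first squeeze the red catch until it stays in, then squeeze the blue catch and, by it, swing the gate out past its click to at least 70 degrees, without disturbing anything else on the table. The gate pulls itself shut, so finish while holding it wide open with the gripper; do not let go.

Things in the scene. Friction and masses are not known exactly. Their poses are not given: they have to be found in the camera images.
- cage: grey steel wire medicine cage fixed to the table, 215 deep x 265 wide x 183 mm high without catches. Origin on the table under the middle of its front; x points into the cage, y left seen from the robot, z up. The shut gate stands in the plane x = 0 from y = +110 mm (hinge) to -100 mm, top rail 160 mm high; steel keepers and header behind it reach 183 mm high and 14 mm in front of that plane
- gate_hinge (a point): point on the gate's upright hinge axis, 160 mm above the table, at the cage's x = 0, y = +110 mm; axes as the cage
- gate (a joint): angle of the white gate, rad: 0 shut, grows as its free edge swings towards the robot (clockwise from above), stop 1.7. Locked within 0.08 until both catches are squeezed. A closer spring always pulls it shut (0.5 N at the blue catch when shut, 3 N at 1.3 rad); a spring detent (click) between 0.4 and 0.7 rad adds about 3 N there. Wide open: above 1.2
- red_catch (a point): middle between the two red paddles, 212 mm high, on the gate 60 mm from the hinge axis; its y runs along the gate towards the hinge, z up. Paddles: upright plates 22 mm wide across the gate, 6 mm thick, 166 to 236 mm high, outer faces 42 mm apart along the gate's y. Pinched from above along y, each slides 8 mm inward (26 mm apart), takes 3 N and stays where it is pushed. Keep fingertips above 185 mm (keepers below)
- red_l (a joint): inward travel of the red paddle on the hinge side, m: 0 out (latched), 0.008 fully in; free of its keeper above about 0.005
- red_r (a joint): inward travel of the other red paddle, m, likewise
- blue_catch (a point): middle between the two blue paddles, 212 mm high, on the gate 165 mm from the hinge axis; its y runs along the gate towards the hinge, z up, moves with the gate. Paddles, sizes and squeeze direction as the red catch, but each springs back when released (2.4 N at rest, 5.6 N fully in): keep it squeezed as the gate starts to swing; it serves as the gate's handle
- blue_l (a joint): inward travel of the blue paddle on the hinge side, m: 0 out (latched), 0.008 fully in; free of its keeper above about 0.005
- blue_r (a joint): inward travel of the other blue paddle, m, likewise
- rack: white plastic bottle rack, loose, 0.9 kg, 49 (x) x 137 (y) x 42 mm high, three square pockets in a row along its y, 44 mm apart. Origin at the centre of its underside, z up
- pocket0 (a point): centre of the floor of the empty pocket at the rack's -y end; the pocket is 37 mm square, 38 mm deep, its floor 4 mm above the table, walls 6 mm thick along the sides; axes as the rack
- pocket2 (a point): the same for the empty pocket at the rack's +y end
- pocket1 (a point): the same for the middle pocket, which already holds bottle_c
- bottle_a: loose amber pill bottle with a white cap, standing on the table: 32 mm diameter, 75 mm high (cap: top 25 mm, 31 mm diameter), about 60 g (40 to 85 g). Origin at the centre of its underside, z up
- bottle_b: the other loose amber pill bottle, identical to bottle_a; either may go into either empty pocket
- bottle_c: a third, identical bottle that stands in the rack's middle pocket already; stays there
- gauze_box: bystander: white and blue carton 120 x 70 x 50 mm, front left; origin under its centre
- pill_box: bystander: white and green carton 60 x 100 x 30 mm, right of the cage; origin under its centre
- gel_bottle: bystander: white gel bottle, 60 mm diameter, 160 mm high, blue cap, right of the cage; origin under its centre
- tape_roll: bystander: roll of tan tape, 90 mm diameter, 30 mm high, lying near the robot; origin under its centre
- marker: bystander: black and red marker pen 120 x 14 x 14 mm, lying near the robot; origin under its centre
- cream_jar: bystander: white jar with green lid, 60 mm diameter, 50 mm high, front right; origin under its centre
Things that resemble listed ones, but are neither listed nor needed, are in the scene too. Leave any green look-alike of the bottle_a alone.

How it is judged:
By the outcome, as a careful person would: the job done as asked, in the order asked, and still so for the second after the job is handed in, while the arm keeps its last pose, push and grip.
It also fails if it takes over 69 s, if anything falls off the work surface, if the arm or the gripper's body presses on something with over 40 N, if the wrist force passes 120 N, or if a joint passes its speed limit or range.

## Working session

There is one attempt and no reset: what is moved stays moved. The work goes in short steps, Python scripts to look and compute and a shell command to move; the robot and the scene stay as the last step left them, time stands still between calls to the robot, and variables do not carry over. Pictures are saved under pics/ and viewed, and the job is handed in when it is done.

```bash
mkdir -p pics; ls; python3 - <<'E'
from workcell import bot, imaging
import cv2, numpy as np
print(bot.read_state())
for n in ("scene","top","wrist"):
    p,d=imaging.read_camera(n); cv2.imwrite(f"pics/{n}0.png",p[:,:,::-1]); np.savez(f"{n}0.npz",p=p,d=d)
    print(n,imaging.camera_model(n), d.min(), d.max())
E
```

```text
pics
{'time': 0.0, 'q': array([ 1.20609813e+00,  2.64776371e-01,  1.60537648e+00, -1.09875135e-05,
        1.27368107e+00, -3.69202905e-02]), 'joint_vel': array([-0.00029774, -0.00085489,  0.00172994, -0.00116348, -0.00196174,
       -0.00149086]), 'joint_torque': array([ 1.30809345e-03, -5.15080369e+01, -3.67327380e+01, -1.67660683e-04,
        1.20387267e-02,  9.65493200e-06]), 'tool_pos': array([0.21720541, 0.63874163, 0.40334459]), 'tcp_rot': array([-0.51249398, -3.09906411,  0.00345264]), 'wrist_force': array([ 0.68508904, -0.38077125,  0.17388773]), 'torque': array([ 0.01432266,  0.04456879, -0.06095774]), 'width': 1.000898949094251}
scene {'fovy': 46.829579501757436, 'cx': 287.8844995525153, 'cy': 215.61625876525008, 'camera_from_world': array([[-0.72352028,  0.69015062, -0.01450968,  0.36156765],
       [ 0.52160256,  0.53281312, -0.66636397, -0.12101475],
       [-0.45216056, -0.48969614, -0.74548543,  1.70951363],
       [ 0.        ,  0.        ,  0.        ,  1.        ]])} 0.0 3.9988594
top {'fovy': 45.02211406011486, 'cx': 282.86592821520145, 'cy': 207.4341899207917, 'camera_from_world': array([[ 0.02784072, -0.9995013 ,  0.01490103, -0.06530802],
       [-0.98029106, -0.03021627, -0.19523428,  0.50993263],
       [ 0.19558717, -0.00917188, -0.98064343,  1.72017672],
       [ 0.        ,  0.        ,  0.        ,  1.        ]])} 0.0 2.8719652
wrist {'fovy': 59.20352799690175, 'cx': 277.22200304824844, 'cy': 211.842344983375, 'tool_from_camera': array([[ 4.22064212e-04, -9.55484886e-01, -2.95039751e-01,
         7.44161665e-02],
       [ 9.99999617e-01,  6.29459322e-04, -6.07968308e-04,
        -8.69543888e-04],
       [ 7.66620051e-04, -2.95039381e-01,  9.55484786e-01,
         3.07051739e-02],
       [ 0.00000000e+00,  0.00000000e+00,  0.00000000e+00,
         1.00000000e+00]])} 0.0 1.1464392
```

View pics/top0.png

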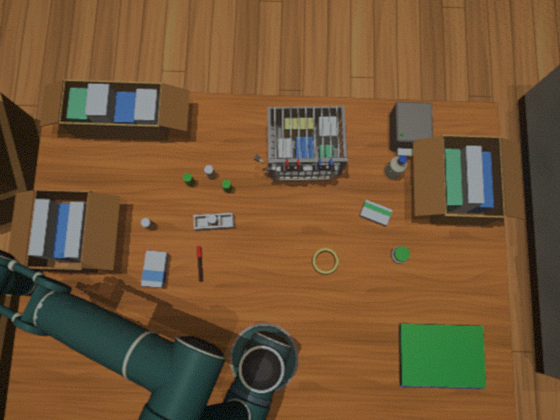

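View pics/scene0.png

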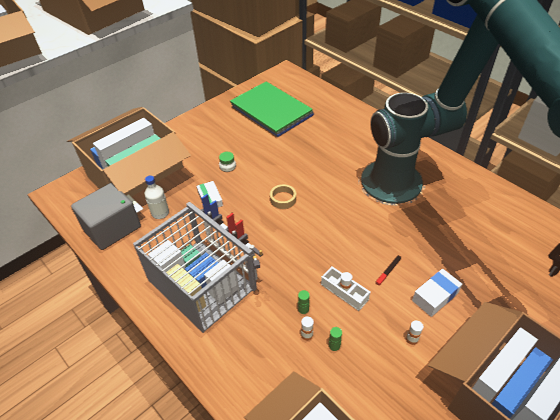

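View pics/wrist0.png

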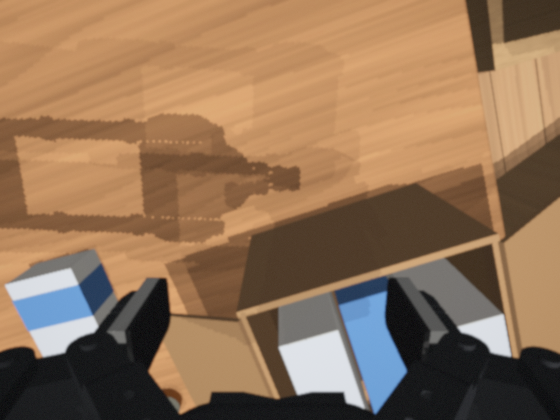

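The top view shows the amber bottles with white caps at about (209,171) and (146,222). The green look-alikes are at (188,180) and (227,186), the rack at (213,221) and the cage at (307,145). I'll measure these now.

```bash
cat > h.py <<'E'
from workcell import bot, imaging
import cv2, numpy as np
from scipy.spatial.transform import Rotation as R
def K(m,h=420):
    f=h/2/np.tan(np.radians(m["fovy"]/2)); return f,m["cx"],m["cy"]
def w_from_cam(name,st=None):
    m=imaging.camera_model(name)
    if name!="wrist": return np.linalg.inv(m["camera_from_world"])
    st=st or bot.read_state()
    T=np.eye(4);T[:3,:3]=R.from_rotvec(st["tcp_rot"]).as_matrix();T[:3,3]=st["tool_pos"]
    return T@m["tool_from_camera"]
def cloud(name,d,T):
    f,cx,cy=K(imaging.camera_model(name))
    v,u=np.mgrid[:420,:560]
    P=np.stack([(u-cx)/f*d,(v-cy)/f*d,d,np.ones_like(d)],-1)@T.T
    return P[...,:3]
def pix_at_z(name,u,v,z,T):
    f,cx,cy=K(imaging.camera_model(name))
    r=T[:3,:3]@np.array([(u-cx)/f,(v-cy)/f,1]); o=T[:3,3]
    return o+r*(z-o[2])/r[2]
def proj(name,P,T):
    f,cx,cy=K(imaging.camera_model(name))
    p=np.c_[np.atleast_2d(P),np.ones(len(np.atleast_2d(P)))]@np.linalg.inv(T).T
    return np.c_[p[:,0]/p[:,2]*f+cx,p[:,1]/p[:,2]*f+cy]
E
python3 - <<'E'
from h import *
z=np.load("top0.npz");p,d=z["p"],z["d"];T=w_from_cam("top");P=cloud("top",d,T)
for n,(u,v) in dict(b1=(209,170),b2=(146,222),rackL=(197,221),rackR=(231,221),bc=(213,219),tape=(326,250),gauze=(155,268),green1=(188,179),green2=(227,185),gel=(400,160),pill=(376,212),jar=(401,255)).items():
    print(n,P[v,u].round(3))
cv2.imwrite("pics/topz.png",cv2.resize(p[100:250,130:410,::-1],(784,420),interpolation=cv2.INTER_CUBIC))
m=(P[...,2]>.19)&(P[...,0]>.6)&(np.abs(P[...,1])<.4)&(P[...,2]<.26)
for c,mk in dict(red=(p[...,0]>1.8*p[...,2].astype(int))&(p[...,0]>1.8*p[...,1].astype(int)),blue=p[...,2]>1.5*p[...,0].astype(int)).items():
    q=m&mk; v,u=np.nonzero(q); print(c,q.sum()); 
    for a,b in zip(u,v): print(a,b,P[b,a].round(3))
E
```

```text
b1 [0.633 0.212 0.071]
b2 [0.443 0.417 0.07 ]
rackL [0.462 0.253 0.005]
rackR [0.459 0.129 0.047]
bc [0.459 0.188 0.075]
tape [ 0.369 -0.205  0.034]
gauze [0.288 0.379 0.05 ]
green1 [0.598 0.282 0.074]
green2 [0.581 0.146 0.071]
gel [ 0.664 -0.437  0.161]
pill [ 0.51  -0.381  0.029]
jar [ 0.357 -0.462  0.05 ]
red 33
286 159 [ 0.633 -0.054  0.233]
287 159 [ 0.631 -0.057  0.239]
298 159 [ 0.633 -0.092  0.239]
286 160 [ 0.629 -0.054  0.235]
287 160 [ 0.631 -0.058  0.229]
297 160 [ 0.63  -0.089  0.237]
298 160 [ 0.63  -0.092  0.236]
286 161 [ 0.625 -0.054  0.239]
287 161 [ 0.627 -0.058  0.232]
297 161 [ 0.627 -0.089  0.234]
298 161 [ 0.628 -0.093  0.232]
286 162 [ 0.622 -0.054  0.238]
287 162 [ 0.621 -0.058  0.24 ]
297 162 [ 0.623 -0.089  0.236]
298 162 [ 0.623 -0.093  0.239]
286 163 [ 0.622 -0.055  0.226]
287 163 [ 0.618 -0.058  0.24 ]
297 163 [ 0.62  -0.089  0.237]
298 163 [ 0.622 -0.093  0.229]
286 164 [ 0.615 -0.055  0.238]
287 164 [ 0.615 -0.058  0.239]
297 164 [ 0.615 -0.089  0.241]
298 164 [ 0.617 -0.093  0.234]
286 165 [ 0.612 -0.055  0.235]
287 165 [ 0.615 -0.058  0.227]
297 165
[... 509 characters left out ...]
629 -0.16   0.235]
320 161 [ 0.629 -0.163  0.237]
330 161 [ 0.63  -0.194  0.236]
331 161 [ 0.631 -0.198  0.234]
319 162 [ 0.626 -0.159  0.236]
320 162 [ 0.623 -0.162  0.244]
329 162 [ 0.632 -0.193  0.218]
330 162 [ 0.627 -0.195  0.235]
331 162 [ 0.627 -0.198  0.236]
318 163 [ 0.626 -0.157  0.222]
319 163 [ 0.622 -0.159  0.237]
320 163 [ 0.622 -0.162  0.238]
330 163 [ 0.624 -0.195  0.233]
331 163 [ 0.623 -0.197  0.238]
318 164 [ 0.622 -0.157  0.224]
319 164 [ 0.62  -0.16   0.233]
320 164 [ 0.619 -0.163  0.236]
329 164 [ 0.626 -0.193  0.216]
330 164 [ 0.621 -0.195  0.234]
331 164 [ 0.62  -0.198  0.238]
319 165 [ 0.616 -0.16   0.236]
320 165 [ 0.619 -0.164  0.225]
330 165 [ 0.618 -0.195  0.23 ]
```

View pics/topz.png

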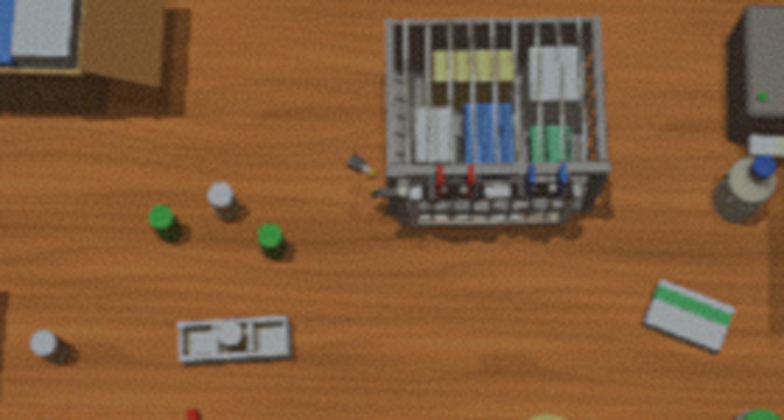

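```bash
cat >> h.py <<'E'
import json
def down(yaw):
    """tool z down, tool y (jaw) at world yaw (deg)"""
    a=np.radians(yaw); y=np.array([np.cos(a),np.sin(a),0]); z=np.array([0,0,-1.]); x=np.cross(y,z)
    return R.from_matrix(np.c_[x,y,z])
def plan(pos,yaw,n=None,st=None,rot=None,maxs=1.0):
    st=st or bot.read_state()
    p=np.array(st["tool_pos"],float); r=R.from_rotvec(st["tcp_rot"]); g=rot or down(yaw); pos=np.array(pos,float)
    need=max(np.abs(r.inv().apply(pos-p)).max()/.025, (r.inv()*g).magnitude()/np.radians(4))
    N=n or max(1,int(np.ceil(need/maxs*1.02)))
    rows=[]
    for i in range(N):
        k=N-i
        s=r.inv().apply((pos-p)/k); w=((r.inv()*g).as_rotvec())/k
        s=np.clip(s/.025,-1,1).round(2)+0.; w=np.clip(w/np.radians(4),-1,1).round(2)+0.
        rows.append({"slide":s.tolist(),"angular":w.tolist()})
        p=p+r.apply(s*.025); r=r*R.from_rotvec(w*np.radians(4))
    print(N,"rows; end",p.round(4),"err",((pos-p)*1e3).round(1))
    for i in range(0,N,5): print(json.dumps(rows[i:i+5]))
def stp():
    s=bot.read_state(); r=R.from_rotvec(s["tcp_rot"]).as_matrix()
    print("t",round(s["time"],2),"pos",s["tool_pos"].round(4),"jawyaw",np.degrees(np.arctan2(r[1,1],r[0,1])).round(2),"z",r[:,2].round(4),"F",s["wrist_force"].round(1),"w",round(s["width"],3))
    return s
E
python3 -c "
from h import *
stp(); plan([.5,.34,.39],0)"
```

```text
t 0.15 pos [0.2172 0.6388 0.4036] jawyaw 71.22 z [-6.0e-04 -1.7e-03 -1.0e+00] F [-0.2  0.2  0.6] w 0.997
19 rows; end [0.5001 0.3399 0.3899] err [-0.1  0.1  0.1]
[{"slide": [-0.77, -0.4, 0.03], "angular": [0.0, 0.0, 0.94]}, {"slide": [-0.79, -0.35, 0.03], "angular": [0.0, 0.0, 0.94]}, {"slide": [-0.81, -0.3, 0.03], "angular": [0.0, 0.0, 0.94]}, {"slide": [-0.83, -0.25, 0.03], "angular": [0.0, 0.0, 0.94]}, {"slide": [-0.84, -0.19, 0.03], "angular": [0.0, 0.0, 0.94]}]
[{"slide": [-0.86, -0.14, 0.03], "angular": [0.0, 0.0, 0.94]}, {"slide": [-0.86, -0.08, 0.03], "angular": [0.0, 0.0, 0.94]}, {"slide": [-0.87, -0.02, 0.03], "angular": [0.0, 0.0, 0.94]}, {"slide": [-0.87, 0.03, 0.03], "angular": [0.0, 0.0, 0.93]}, {"slide": [-0.86, 0.09, 0.03], "angular": [0.0, 0.0, 0.94]}]
[{"slide": [-0.85, 0.15, 0.03], "angular": [0.0, 0.0, 0.93]}, {"slide": [-0.84, 0.2, 0.03], "angular": [0.0, 0.0, 0.94]}, {"slide": [-0.83, 0.26, 0.03], "angular": [0.0, 0.0, 0.93]}, {"slide": [-0.81, 0.31, 0.03], "angular": [0.0, 0.0, 0.94]}, {"slide": [-0.79, 0.36, 0.03], "angular": [0.0, 0.0, 0.93]}]
[{"slide": [-0.76, 0.41, 0.03], "angular": [0.0, 0.01, 0.94]}, {"slide": [-0.73, 0.46, 0.03], "angular": [0.0, 0.0, 0.93]}, {"slide": [-0.7, 0.51, 0.02], "angular": [-0.01, 0.01, 0.94]}, {"slide": [-0.67, 0.56, 0.03], "angular": [0.0, 0.0, 0.93]}]
```

```bash
python3 -m creep '[{"slide":[-0.77,-0.4,0.03],"angular":[0,0,0.94]},{"slide":[-0.79,-0.35,0.03],"angular":[0,0,0.94]},{"slide":[-0.81,-0.3,0.03],"angular":[0,0,0.94]},{"slide":[-0.83,-0.25,0.03],"angular":[0,0,0.94]},{"slide":[-0.84,-0.2,0.03],"angular":[0,0,0.94]}]'
python3 -m creep '[{"slide":[-0.86,-0.14,0.03],"angular":[0,0,0.94]},{"slide":[-0.86,-0.08,0.03],"angular":[0,0,0.94]},{"slide":[-0.87,-0.02,0.03],"angular":[0,0,0.94]},{"slide":[-0.87,0.03,0.03],"angular":[0,0,0.94]},{"slide":[-0.86,0.09,0.03],"angular":[0,0,0.94]}]'
python3 -m creep '[{"slide":[-0.85,0.15,0.03],"angular":[0,0,0.94]},{"slide":[-0.84,0.2,0.03],"angular":[0,0,0.94]},{"slide":[-0.83,0.26,0.03],"angular":[0,0,0.94]},{"slide":[-0.81,0.31,0.03],"angular":[0,0,0.94]},{"slide":[-0.79,0.36,0.03],"angular":[0,0,0.94]}]'
python3 -m creep '[{"slide":[-0.76,0.41,0.03],"angular":[0,0,0.94]},{"slide":[-0.73,0.46,0.03],"angular":[0,0,0.94]},{"slide":[-0.7,0.51,0.03],"angular":[0,0,0.94]},{"slide":[-0.67,0.56,0.03],"angular":[0,0,0.94]}]'
python3 - <<'E'
from h import *
s=stp(); p,d=imaging.read_camera("wrist"); cv2.imwrite("pics/w1.png",p[:,:,::-1]); np.savez("w1.npz",p=p,d=d,T=w_from_cam("wrist",s))
plan([.50,.12,.39],0)
E
```

```text
time: 0.57
tool_pos: [0.292, 0.5595, 0.4003]
tcp_rot: [-1.016, -2.973, 0.001]
wrist_force: [-0.4, 0.2, 0.2]
width: 1.0
time: 0.98
tool_pos: [0.3665, 0.4805, 0.3967]
tcp_rot: [-1.488, -2.766, 0.001]
wrist_force: [0.9, 0.4, 0.7]
width: 1.0
time: 1.4
tool_pos: [0.4408, 0.4017, 0.393]
tcp_rot: [-1.92, -2.486, 0.001]
wrist_force: [-0.1, 0.9, -0.1]
width: 0.999
time: 1.73
tool_pos: [0.5002, 0.3387, 0.39]
tcp_rot: [-2.229, -2.213, 0.001]
wrist_force: [0.7, 0.0, 0.1]
width: 0.998
t 1.73 pos [0.5002 0.3387 0.39  ] jawyaw -0.41 z [-6.e-04 -3.e-04 -1.e+00] F [0.7 0.  0.1] w 0.998
9 rows; end [0.5001 0.12   0.3899] err [-0.1 -0.   0.1]
[{"slide": [-0.96, 0.0, 0.0], "angular": [0.0, 0.0, -0.02]}, {"slide": [-0.96, 0.0, 0.0], "angular": [0.0, 0.01, -0.02]}, {"slide": [-0.96, 0.0, 0.0], "angular": [0.0, 0.0, -0.02]}, {"slide": [-0.96, 0.0, 0.0], "angular": [0.0, 0.01, -0.02]}, {"slide": [-0.96, -0.01, 0.0], "angular": [0.0, 0.0, -0.02]}]
[{"slide": [-0.96, -0.01, 0.0], "angular": [0.01, 0.01, -0.02]}, {"slide": [-0.96, -0.01, 0.0], "angular": [0.0, 0.0, -0.02]}, {"slide": [-0.97, -0.01, 0.0], "angular": [0.01, 0.01, -0.01]}, {"slide": [-0.96, 0.0, 0.01], "angular": [0.0, 0.0, -0.02]}]
```

View pics/w1.png

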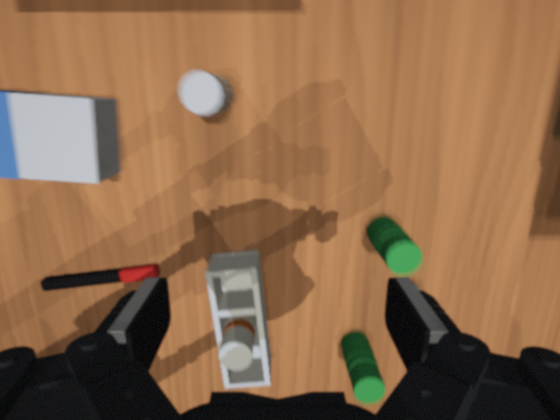

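The wrist view shows loose bottle b2 with its cap at (203,92). The rack runs from about (235,255) to (247,385), with the middle bottle at (237,352). The green look-alikes are at (403,260) and (369,388). Next I'll look from further over.

```bash
python3 -m creep '[{"slide":[-0.96,0,0],"angular":[0,0,-0.02]},{"slide":[-0.96,0,0],"angular":[0,0,-0.02]},{"slide":[-0.96,0,0],"angular":[0,0,-0.02]},{"slide":[-0.96,0,0],"angular":[0,0,-0.02]},{"slide":[-0.96,0,0],"angular":[0,0,-0.02]}]'
python3 -m creep '[{"slide":[-0.96,0,0],"angular":[0,0,-0.02]},{"slide":[-0.96,0,0],"angular":[0,0,0]},{"slide":[-0.96,0,0],"angular":[0,0,0]},{"slide":[-0.96,0,0],"angular":[0,0,0]}]'
python3 - <<'E'
from h import *
s=stp(); p,d=imaging.read_camera("wrist"); cv2.imwrite("pics/w2.png",p[:,:,::-1]); np.savez("w2.npz",p=p,d=d,T=w_from_cam("wrist",s))
E
```

```text
time: 2.2
tool_pos: [0.4993, 0.2186, 0.3901]
tcp_rot: [-2.217, -2.225, 0.001]
wrist_force: [0.2, -0.2, 0.1]
width: 1.001
time: 2.53
tool_pos: [0.4996, 0.1226, 0.3902]
tcp_rot: [-2.216, -2.227, 0.001]
wrist_force: [-0.1, 0.4, 0.2]
width: 0.997
t 2.53 pos [0.4996 0.1226 0.3902] jawyaw 0.29 z [-4.e-04 -1.e-04 -1.e+00] F [-0.1  0.4  0.2] w 0.997
```

View pics/w2.png

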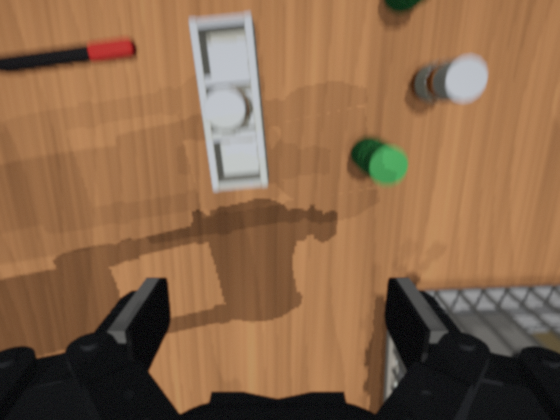

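```bash
cat >> h.py <<'E'
def cap(P,c,zt=.075,r=.03,tol=.005):
    m=(np.hypot(P[...,0]-c[0],P[...,1]-c[1])<r)&(np.abs(P[...,2]-zt)<tol)
    q=P[m]; (x,y),rad=cv2.minEnclosingCircle(q[:,:2].astype(np.float32)); 
    return m.sum(),q[:,:2].mean(0).round(4),(round(x,4),round(y,4)),round(rad,4),q[:,2].mean().round(4)
E
python3 - <<'E'
from h import *
for f in ("w1","w2"):
    z=np.load(f+".npz");P=cloud("wrist",z["d"],z["T"])
    for n,c in dict(b1=(.633,.212),b2=(.443,.417),bc=(.459,.19)).items():
        try: print(f,n,cap(P,c,.079 if n=="bc" else .075))
        except Exception as e: print(f,n,"-")
    m=(np.abs(P[...,0]-.46)<.05)&(np.abs(P[...,1]-.19)<.09)
    q=P[m&(np.abs(P[...,2]-.042)<.004)]
    q=q[np.hypot(q[:,0]-.459,q[:,1]-.19)>.0]
    print("rack",len(q),q[:,2].mean(),cv2.minAreaRect(q[:,:2].astype(np.float32)))
    mm=P[(np.abs(P[...,0]-.35)<.03)&(np.abs(P[...,1]-.2)<.1)&(P[...,2]<.02)]
    if len(mm): print("table z",np.median(mm[:,2]))
E
```

```text
w1 b1 (np.int64(0), array([nan, nan]), (0.0, 0.0), 0.0, np.float64(nan))
w1 b2 (np.int64(1453), array([0.4431, 0.4182]), (0.4427, 0.418), 0.0156, np.float64(0.0749))
w1 bc (np.int64(849), array([0.4614, 0.1935]), (0.4613, 0.1921), 0.0159, np.float64(0.0788))
rack 2453 0.0417793013364663 ((0.46108800172805786, 0.19181014597415924), (0.049326092004776, 0.13820552825927734), 5.416362285614014)
table z 0.0003668410708300984
w2 b1 (np.int64(1585), array([0.6356, 0.2134]), (0.6366, 0.2131), 0.016, np.float64(0.0747))
w2 b2 (np.int64(0), array([nan, nan]), (0.0, 0.0), 0.0, np.float64(nan))
w2 bc (np.int64(1433), array([0.4611, 0.1918]), (0.4608, 0.1917), 0.0156, np.float64(0.079))
rack 4042 0.04183746729611196 ((0.4608575403690338, 0.19145706295967102), (0.04918748512864113, 0.13708646595478058), 5.39486837387085)
table z 0.00022631707672110535h.py:51: RuntimeWarning: Mean of empty slice.
  return m.sum(),q[:,:2].mean(0).round(4),(round(x,4),round(y,4)),round(rad,4),q[:,2].mean().round(4)
  ret = um.true_divide(
  ret = ret.dtype.type(ret / rcount)
```

```bash
python3 -c "
from h import *
plan([.636,.213,.29],5.4)"
```

```text
6 rows; end [0.636  0.2129 0.29  ] err [-0.   0.1 -0. ]
[{"slide": [0.62, 0.91, 0.66], "angular": [0.0, 0.01, -0.22]}, {"slide": [0.61, 0.92, 0.67], "angular": [0.0, 0.01, -0.22]}, {"slide": [0.59, 0.93, 0.66], "angular": [0.0, 0.01, -0.21]}, {"slide": [0.58, 0.94, 0.67], "angular": [0.0, 0.01, -0.22]}, {"slide": [0.56, 0.95, 0.67], "angular": [-0.01, 0.01, -0.21]}]
[{"slide": [0.55, 0.96, 0.66], "angular": [0.0, 0.0, -0.22]}]
```

```bash
python3 -m creep '[{"slide":[0.62,0.91,0.66],"angular":[0,0,-0.22]},{"slide":[0.61,0.92,0.67],"angular":[0,0,-0.22]},{"slide":[0.59,0.93,0.66],"angular":[0,0,-0.21]},{"slide":[0.58,0.94,0.67],"angular":[0,0,-0.22]},{"slide":[0.56,0.95,0.67],"angular":[0,0,-0.21]}]'
python3 -m creep '[{"slide":[0.55,0.96,0.66],"angular":[0,0,-0.22]},{"slide":[0,0,0],"angular":[0,0,0]}]'
python3 - <<'E'
from h import *
s=stp(); p,d=imaging.read_camera("wrist"); cv2.imwrite("pics/w3.png",p[:,:,::-1]); T=w_from_cam("wrist",s)
P=cloud("wrist",d,T); print(cap(P,(.636,.213)))
plan([.636,.213,.212],5.4)
E
```

```text
time: 3.0
tool_pos: [0.6144, 0.2025, 0.3061]
tcp_rot: [-2.13, -2.309, 0.0]
wrist_force: [-0.3, 0.2, 0.8]
width: 1.001
time: 3.17
tool_pos: [0.638, 0.2194, 0.2849]
tcp_rot: [-2.109, -2.324, 0.006]
wrist_force: [-0.6, 0.2, -1.3]
width: 1.002
t 3.17 pos [0.638  0.2194 0.2849] jawyaw 5.56 z [-4.8e-03 -7.0e-04 -1.0e+00] F [-0.6  0.2 -1.3] w 1.002
(np.int64(2524), array([0.6368, 0.2147]), (0.6369, 0.2135), 0.0158, np.float64(0.0749))
4 rows; end [0.6359 0.213  0.2121] err [ 0.1  0.  -0.1]
[{"slide": [-0.05, -0.01, 0.75], "angular": [-0.02, 0.0, 0.01]}, {"slide": [-0.05, -0.01, 0.74], "angular": [-0.02, 0.0, 0.01]}, {"slide": [-0.05, -0.01, 0.75], "angular": [-0.02, 0.01, 0.01]}, {"slide": [-0.06, -0.01, 0.74], "angular": [-0.02, 0.0, 0.0]}]
```

```bash
python3 -m creep '[{"slide":[0,0,0],"angular":[0,0,0]}]'
python3 - <<'E'
from h import *
s=stp()
plan([.6365,.2135,.212],5.4)
E
```

```text
time: 3.3
tool_pos: [0.636, 0.2175, 0.2893]
tcp_rot: [-2.112, -2.324, 0.004]
wrist_force: [0.9, -0.8, 1.6]
width: 1.001
t 3.3 pos [0.636  0.2175 0.2893] jawyaw 5.49 z [-0.0029 -0.001  -1.    ] F [ 0.9 -0.8  1.6] w 1.001
4 rows; end [0.6365 0.2135 0.2121] err [-0.  -0.  -0.1]
[{"slide": [-0.04, 0.0, 0.77], "angular": [-0.01, 0.0, 0.01]}, {"slide": [-0.04, 0.0, 0.77], "angular": [-0.01, 0.0, 0.0]}, {"slide": [-0.04, 0.0, 0.78], "angular": [-0.01, 0.01, 0.01]}, {"slide": [-0.04, 0.01, 0.77], "angular": [-0.01, 0.0, 0.0]}]
```

View pics/w3.png

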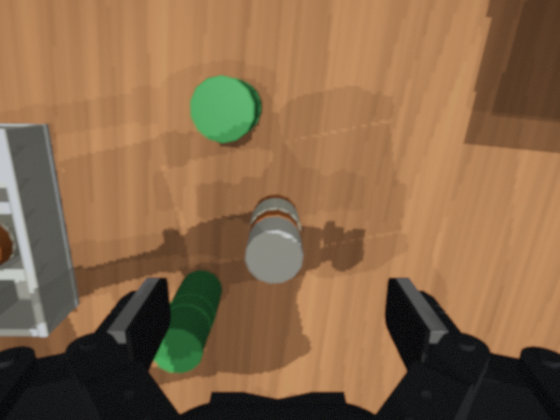

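The bottle cap is centred at (274,253), ahead of the fingers. Both green look-alikes are clear of the finger paths, so I can go down.

```bash
python3 -m creep '[{"slide":[-0.04,0,0.77],"angular":[0,0,0]},{"slide":[-0.04,0,0.77],"angular":[0,0,0]},{"slide":[-0.04,0,0.77],"angular":[0,0,0]},{"slide":[-0.04,0,0.77],"angular":[0,0,0]},{"slide":[0,0,0],"angular":[0,0,0]}]'
python3 - <<'E'
from h import *
s=stp(); p,d=imaging.read_camera("wrist"); cv2.imwrite("pics/w4.png",p[:,:,::-1]); T=w_from_cam("wrist",s)
P=cloud("wrist",d,T); print(cap(P,(.636,.213)))
E
```

```text
time: 3.72
tool_pos: [0.6343, 0.212, 0.211]
tcp_rot: [-2.112, -2.322, 0.008]
wrist_force: [-1.6, -0.5, -1.2]
width: 0.998
t 3.72 pos [0.6343 0.212  0.211 ] jawyaw 5.42 z [-0.0056 -0.0018 -1.    ] F [-1.6 -0.5 -1.2] w 0.998
(np.int64(6231), array([0.6366, 0.2151]), (0.6371, 0.2134), 0.0162, np.float64(0.0749))
```

View pics/w4.png

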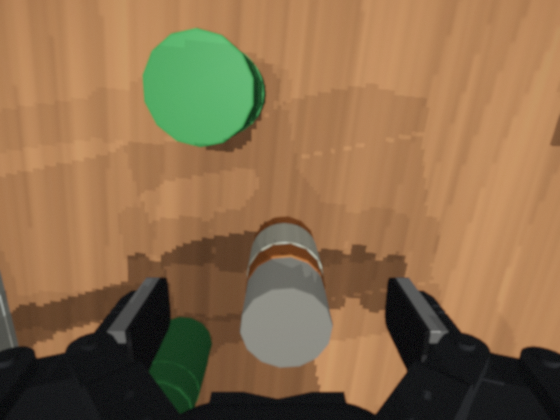

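```bash
python3 -m creep '[{"slide":[0.05,0.1,-0.04],"angular":[-0.06,0,0]}]'; python3 -m creep '[{"slide":[0,0,0],"angular":[0,0,0]},{"slide":[0,0,0],"angular":[0,0,0]},{"slide":[0,0,0],"angular":[0,0,0]},{"slide":[0,0,0],"angular":[0,0,0]},{"slide":[0,0,0],"angular":[0,0,0]}]' 1 30
python3 -m creep '[{"slide":[0,0,0],"angular":[0,0,0]}]'
python3 - <<'E'
from h import *
s=stp(); p,d=imaging.read_camera("wrist"); cv2.imwrite("pics/w5.png",p[:,:,::-1]); T=w_from_cam("wrist",s)
P=cloud("wrist",d,T); print(cap(P,(.636,.213)))
E
```

```text
time: 3.85
tool_pos: [0.6387, 0.2143, 0.216]
tcp_rot: [2.112, 2.322, 0.005]
wrist_force: [0.1, 0.3, 0.4]
width: 1.003
time: 4.27
tool_pos: [0.6393, 0.2149, 0.2157]
tcp_rot: [2.111, 2.322, 0.006]
wrist_force: [-1.0, -0.0, 3.7]
width: 0.355
time: 4.35
tool_pos: [0.6394, 0.215, 0.2158]
tcp_rot: [2.111, 2.323, 0.006]
wrist_force: [-2.5, 0.2, 5.9]
width: 0.357
t 4.35 pos [0.6394 0.215  0.2158] jawyaw 5.46 z [ 4.6e-03  6.0e-04 -1.0e+00] F [-2.5  0.2  5.9] w 0.357
(np.int64(6976), array([0.6401, 0.2163]), (0.6378, 0.2199), 0.0265, np.float64(0.075))
```

View pics/w5.png

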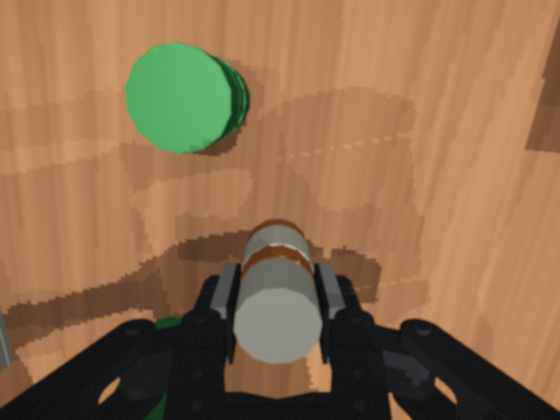

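```bash
python3 -m creep '[{"slide":[0,0,-0.5],"angular":[0,0,0]},{"slide":[0,0,-1],"angular":[0,0,0]},{"slide":[0,0,-1],"angular":[0,0,0]},{"slide":[0,0,-1],"angular":[0,0,0]},{"slide":[0,0,-0.7],"angular":[0,0,0]}]'
python3 -m creep '[{"slide":[0,0,0],"angular":[0,0,0]},{"slide":[0,0,0],"angular":[0,0,0]}]'
python3 - <<'E'
from h import *
s=stp(); p,d=imaging.read_camera("wrist"); cv2.imwrite("pics/w6.png",p[:,:,::-1]); T=w_from_cam("wrist",s);np.savez("w6.npz",p=p,d=d,T=T)
P=cloud("wrist",d,imaging.camera_model("wrist")["tool_from_camera"])
# tool-frame: cap top
m=(np.abs(P[...,1])<.02)&(np.abs(P[...,0])<.03)&(P[...,2]>.11)&(P[...,2]<.16); m[:,:232]=0; m[:,326:]=0
q=P[m]; h=np.histogram(q[:,2],bins=25); zt=h[1][h[0].argmax()]; print(h[0].max(),zt)
q=q[np.abs(q[:,2]-zt)<.003]; print(q.min(0).round(4),q.max(0).round(4),q.mean(0).round(4))
E
```

```text
time: 4.82
tool_pos: [0.6393, 0.2149, 0.3228]
tcp_rot: [2.11, 2.321, 0.009]
wrist_force: [1.0, -0.2, -0.0]
width: 0.355
time: 4.98
tool_pos: [0.6393, 0.2149, 0.3214]
tcp_rot: [2.11, 2.321, 0.01]
wrist_force: [0.1, 1.0, -0.9]
width: 0.357
t 4.98 pos [0.6393 0.2149 0.3214] jawyaw 5.46 z [ 0.0076  0.0014 -1.    ] F [ 0.1  1.  -0.9] w 0.357
3319 0.14041729100917277
[-0.017  -0.0149  0.1374] [0.0145 0.0169 0.1434] [-1.000e-04  7.000e-04  1.408e-01]
```

View pics/w6.png

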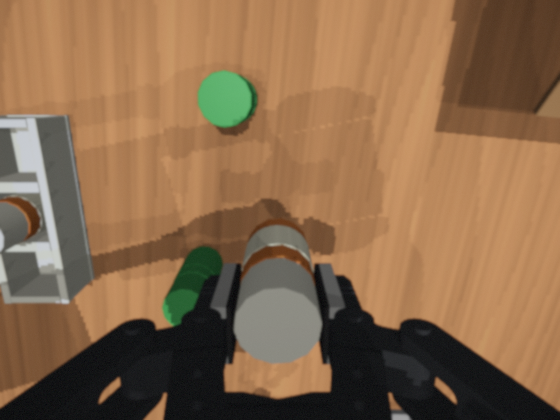

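```bash
python3 -c "
from h import *
plan([.4645,.149,.32],5.4)"
```

```text
8 rows; end [0.4645 0.1491 0.32  ] err [ 0.  -0.1 -0. ]
[{"slide": [-0.24, -0.9, -0.01], "angular": [0.01, 0.0, 0.0]}, {"slide": [-0.24, -0.9, -0.01], "angular": [0.01, 0.0, 0.0]}, {"slide": [-0.25, -0.9, 0.0], "angular": [0.01, 0.0, 0.0]}, {"slide": [-0.24, -0.9, 0.0], "angular": [0.01, 0.0, 0.0]}, {"slide": [-0.25, -0.89, 0.0], "angular": [0.0, 0.0, 0.0]}]
[{"slide": [-0.24, -0.9, -0.01], "angular": [0.01, 0.0, 0.0]}, {"slide": [-0.25, -0.89, 0.0], "angular": [0.0, 0.0, 0.01]}, {"slide": [-0.24, -0.9, -0.01], "angular": [0.01, 0.0, 0.0]}]
```

```bash
python3 -m creep '[{"slide":[-0.24,-0.9,0],"angular":[0.05,0,0]},{"slide":[-0.24,-0.9,0],"angular":[0.05,0,0]},{"slide":[-0.24,-0.9,0],"angular":[0,0,0]},{"slide":[-0.24,-0.9,0],"angular":[0,0,0]},{"slide":[-0.24,-0.9,0],"angular":[0,0,0]}]'
python3 -m creep '[{"slide":[-0.24,-0.9,0],"angular":[0,0,0]},{"slide":[-0.24,-0.9,0],"angular":[0,0,0]},{"slide":[-0.24,-0.9,0],"angular":[0,0,0]},{"slide":[0,0,0.5],"angular":[0,0,0]},{"slide":[0,0,0.5],"angular":[0,0,0]}]'
python3 -m creep '[{"slide":[0,0,0],"angular":[0,0,0]},{"slide":[0,0,0],"angular":[0,0,0]}]'
python3 - <<'E'
from h import *
s=stp(); p,d=imaging.read_camera("wrist"); cv2.imwrite("pics/w7.png",p[:,:,::-1]); T=w_from_cam("wrist",s);np.savez("w7.npz",p=p,d=d,T=T)
P=cloud("wrist",d,T); print(cap(P,(.461,.1915),.079))
q=P[(np.abs(P[...,0]-.46)<.05)&(np.abs(P[...,1]-.2)<.09)&(np.abs(P[...,2]-.042)<.004)]
print(len(q),cv2.minAreaRect(q[:,:2].astype(np.float32)))
plan([.4645,.149,.27],5.4)
E
```

```text
time: 5.45
tool_pos: [0.5276, 0.1735, 0.3168]
tcp_rot: [-2.11, -2.321, 0.01]
wrist_force: [0.0, 0.5, -0.5]
width: 0.36
time: 5.87
tool_pos: [0.4621, 0.1492, 0.2931]
tcp_rot: [-2.111, -2.322, 0.006]
wrist_force: [0.0, -0.2, -0.3]
width: 0.356
time: 6.03
tool_pos: [0.4628, 0.1495, 0.2926]
tcp_rot: [-2.11, -2.321, 0.01]
wrist_force: [0.3, 0.3, -0.5]
width: 0.356
t 6.03 pos [0.4628 0.1495 0.2926] jawyaw 5.46 z [-0.0078 -0.0016 -1.    ] F [ 0.3  0.3 -0.5] w 0.356
(np.int64(2999), array([0.4609, 0.1914]), (0.461, 0.1842), 0.0229, np.float64(0.079))
6707 ((0.46081045269966125, 0.19196566939353943), (0.04916549101471901, 0.13606373965740204), 5.386100769042969)
1 rows; end [0.4645 0.149  0.2699] err [-0.  -0.   0.1]
[{"slide": [-0.03, 0.04, 0.95], "angular": [-0.08, 0.01, 0.01]}]
```

View pics/w7.png

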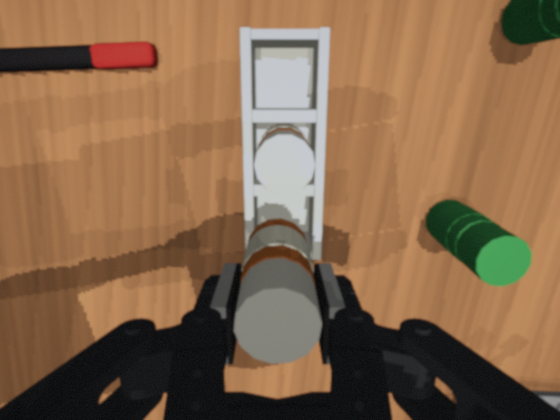

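```bash
python3 -m creep '[{"slide":[-0.02,0.05,0.4],"angular":[-0.05,0,0]},{"slide":[0,0,0.3],"angular":[0,0,0]},{"slide":[0,0,0],"angular":[0,0,0]},{"slide":[0,0,0],"angular":[0,0,0]}]'
python3 - <<'E'
from h import *
s=stp(); p,d=imaging.read_camera("wrist"); cv2.imwrite("pics/w8.png",p[:,:,::-1])
plan([.4645,.149,.23],5.4)
E
```

```text
time: 6.42
tool_pos: [0.4651, 0.1494, 0.2765]
tcp_rot: [-2.113, -2.324, 0.002]
wrist_force: [-0.8, 0.1, -0.6]
width: 0.36
t 6.42 pos [0.4651 0.1494 0.2765] jawyaw 5.46 z [-1.2e-03 -4.0e-04 -1.0e+00] F [-0.8  0.1 -0.6] w 0.36
2 rows; end [0.4646 0.1489 0.23  ] err [-0.1  0.1 -0. ]
[{"slide": [-0.01, -0.02, 0.94], "angular": [0.0, 0.0, 0.01]}, {"slide": [-0.01, -0.01, 0.94], "angular": [0.0, 0.0, 0.01]}]
```

View pics/w8.png

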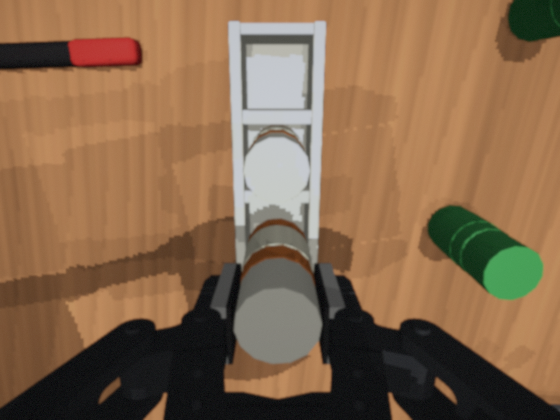

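Rack and held bottle are lined up (rack centre column about 277, bottle about 278). I'm lowering it now.

```bash
python3 -m creep '[{"slide":[-0.01,-0.01,0.5],"angular":[0,0,0]},{"slide":[-0.01,-0.01,0.5],"angular":[0,0,0]},{"slide":[0,0,0],"angular":[0,0,0]}]'
python3 -m creep '[{"slide":[0,0,0.4],"angular":[0,0,0]},{"slide":[0,0,0.4],"angular":[0,0,0]},{"slide":[0,0,0],"angular":[0,0,0]}]'
python3 - <<'E'
from h import *
s=stp(); p,d=imaging.read_camera("wrist"); cv2.imwrite("pics/w9.png",p[:,:,::-1]); T=w_from_cam("wrist",s)
P=cloud("wrist",d,T)
q=P[(np.abs(P[...,0]-.46)<.05)&(np.abs(P[...,1]-.2)<.09)&(np.abs(P[...,2]-.042)<.004)]
print(len(q),cv2.minAreaRect(q[:,:2].astype(np.float32)))
E
```

```text
time: 6.72
tool_pos: [0.464, 0.1487, 0.2508]
tcp_rot: [-2.112, -2.324, 0.004]
wrist_force: [-0.4, 0.3, -1.5]
width: 0.359
time: 6.97
tool_pos: [0.4641, 0.1487, 0.2307]
tcp_rot: [-2.112, -2.324, 0.003]
wrist_force: [-0.5, -0.2, -1.8]
width: 0.357
t 6.97 pos [0.4641 0.1487 0.2307] jawyaw 5.46 z [-2.1e-03 -7.0e-04 -1.0e+00] F [-0.5 -0.2 -1.8] w 0.357
11297 ((0.4598650634288788, 0.20296138525009155), (0.04919863119721413, 0.11090626567602158), 5.394948482513428)
```

View pics/w9.png

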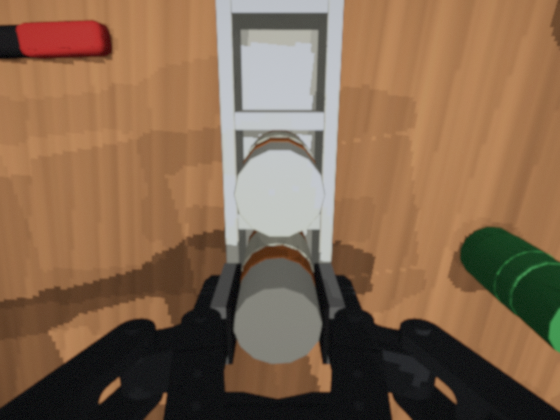

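```bash
python3 -m creep '[{"slide":[0,0,0.25],"angular":[0,0,0]},{"slide":[0,0,0.1],"angular":[0,0,0]},{"slide":[0,0,0],"angular":[0,0,0]},{"slide":[0,0,0],"angular":[0,0,0]}]'
python3 -m creep '[{"slide":[0,0,0],"angular":[0,0,0]},{"slide":[0,0,0],"angular":[0,0,0]},{"slide":[0,0,0],"angular":[0,0,0]},{"slide":[0,0,0],"angular":[0,0,0]}]' -1
python3 -m creep '[{"slide":[0,0,-0.6],"angular":[0,0,0]},{"slide":[0,0,-1],"angular":[0,0,0]},{"slide":[0,0,-1],"angular":[0,0,0]},{"slide":[0,0,-1],"angular":[0,0,0]}]'
python3 - <<'E'
from h import *
stp(); plan([.4435,.4185,.31],5.4)
E
```

```text
time: 7.35
tool_pos: [0.4649, 0.1489, 0.2236]
tcp_rot: [2.113, 2.324, 0.001]
wrist_force: [-0.1, -1.0, -0.4]
width: 0.35
time: 7.68
tool_pos: [0.4651, 0.1489, 0.224]
tcp_rot: [2.113, 2.324, 0.002]
wrist_force: [-0.3, 0.6, 0.3]
width: 0.9
time: 8.02
tool_pos: [0.4646, 0.1488, 0.3145]
tcp_rot: [2.113, 2.325, -0.0]
wrist_force: [0.3, 0.4, -0.0]
width: 1.002
t 8.02 pos [0.4646 0.1488 0.3145] jawyaw 5.46 z [-1.e-04 -2.e-04 -1.e+00] F [ 0.3  0.4 -0. ] w 1.002
12 rows; end [0.4434 0.4185 0.3099] err [ 0.1 -0.   0.1]
[{"slide": [0.9, 0.02, 0.01], "angular": [0.0, 0.0, 0.0]}, {"slide": [0.9, 0.02, 0.02], "angular": [0.0, 0.0, 0.0]}, {"slide": [0.9, 0.01, 0.01], "angular": [0.0, 0.0, 0.0]}, {"slide": [0.9, 0.02, 0.02], "angular": [0.0, 0.0, 0.0]}, {"slide": [0.9, 0.01, 0.01], "angular": [0.0, 0.0, 0.0]}]
[{"slide": [0.9, 0.02, 0.02], "angular": [0.0, 0.0, 0.0]}, {"slide": [0.9, 0.01, 0.01], "angular": [0.0, 0.0, 0.0]}, {"slide": [0.9, 0.02, 0.02], "angular": [0.0, 0.0, 0.0]}, {"slide": [0.9, 0.01, 0.01], "angular": [0.0, 0.0, 0.0]}, {"slide": [0.91, 0.02, 0.02], "angular": [0.0, 0.0, 0.0]}]
[{"slide": [0.9, 0.01, 0.01], "angular": [0.0, 0.0, 0.01]}, {"slide": [0.91, 0.01, 0.02], "angular": [0.0, 0.0, 0.0]}]
```

```bash
python3 -m creep '[{"slide":[0.9,0.02,0.01],"angular":[0,0,0]},{"slide":[0.9,0.02,0.02],"angular":[0,0,0]},{"slide":[0.9,0.01,0.01],"angular":[0,0,0]},{"slide":[0.9,0.02,0.02],"angular":[0,0,0]},{"slide":[0.9,0.01,0.01],"angular":[0,0,0]}]'
python3 -m creep '[{"slide":[0.9,0.02,0.01],"angular":[0,0,0]},{"slide":[0.9,0.02,0.02],"angular":[0,0,0]},{"slide":[0.9,0.01,0.01],"angular":[0,0,0]},{"slide":[0.9,0.02,0.02],"angular":[0,0,0]},{"slide":[0.9,0.01,0.01],"angular":[0,0,0]}]'
python3 -m creep '[{"slide":[0.9,0.02,0.01],"angular":[0,0,0]},{"slide":[0.9,0.02,0.02],"angular":[0,0,0]},{"slide":[0,0,0],"angular":[0,0,0]}]'
python3 - <<'E'
from h import *
s=stp(); p,d=imaging.read_camera("wrist"); cv2.imwrite("pics/w10.png",p[:,:,::-1]); T=w_from_cam("wrist",s)
P=cloud("wrist",d,T); print(cap(P,(.443,.418)))
q=P[(np.abs(P[...,0]-.443)<.08)&(P[...,2]>.05)&(P[...,1]>.44)]; print("nearest tall y",q[:,1].min() if len(q) else None)
plan([.4435,.4185,.216],5.4)
E
```

```text
time: 8.43
tool_pos: [0.456, 0.2621, 0.3122]
tcp_rot: [2.113, 2.324, 0.002]
wrist_force: [-0.7, -0.2, 0.1]
width: 0.997
time: 8.85
tool_pos: [0.4472, 0.3744, 0.3102]
tcp_rot: [2.113, 2.324, 0.001]
wrist_force: [0.2, 0.1, 0.2]
width: 1.0
time: 9.1
tool_pos: [0.4438, 0.4215, 0.3097]
tcp_rot: [-2.11, -2.327, -0.005]
wrist_force: [-0.5, -0.1, -0.4]
width: 1.0
t 9.1 pos [0.4438 0.4215 0.3097] jawyaw 5.58 z [ 0.0015  0.0026 -1.    ] F [-0.5 -0.1 -0.4] w 1.0
(np.int64(2038), array([0.4425, 0.4192]), (0.4427, 0.4184), 0.0157, np.float64(0.0749))
nearest tall y 0.44000005370824136
4 rows; end [0.4436 0.4184 0.216 ] err [-0.1  0.1  0. ]
[{"slide": [-0.01, -0.01, 0.93], "angular": [0.0, 0.0, 0.01]}, {"slide": [-0.02, 0.0, 0.94], "angular": [0.01, 0.0, 0.01]}, {"slide": [-0.01, -0.01, 0.93], "angular": [0.0, 0.0, 0.01]}, {"slide": [-0.02, 0.0, 0.94], "angular": [0.01, -0.01, 0.02]}]
```

View pics/w10.png

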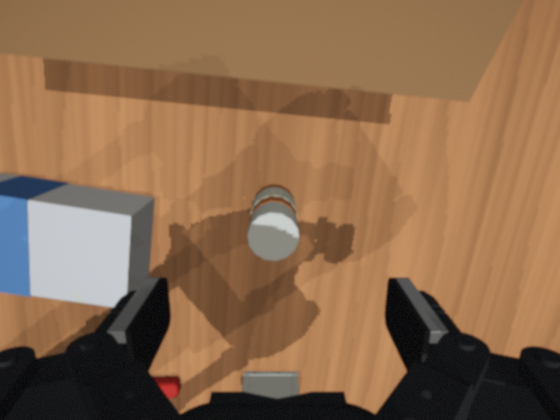

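```bash
python3 - <<'E'
from h import *
z=np.load("w1.npz");P=cloud("wrist",z["d"],z["T"])
q=P[(P[...,0]>.3)&(P[...,0]<.6)&(P[...,2]>.03)&(P[...,1]>.45)&(P[...,1]<.8)]
print(len(q), q.min(0),q.max(0))
z=np.load("top0.npz");P=cloud("top",z["d"],w_from_cam("top"))
q=P[(P[...,0]>.3)&(P[...,0]<.6)&(P[...,2]>.03)&(P[...,1]>.45)&(P[...,1]<.65)]
for y in np.arange(.45,.65,.02):
    a=q[(q[:,1]>y)&(q[:,1]<y+.02)]
    if len(a): print(round(y,2),a[:,2].max().round(3),a[:,0].min().round(2),a[:,0].max().round(2))
g=P[(P[...,0]>.2)&(P[...,0]<.4)&(np.abs(P[...,1]-.38)<.08)&(np.abs(P[...,2]-.05)<.012)]; print("gauze",cv2.minAreaRect(g[:,:2].astype(np.float32)),g[:,0].max())
E
```

```text
Traceback (most recent call last):
ValueError: zero-size array to reduction operation minimum which has no identity
```

```bash
python3 - <<'E'
from h import *
z=np.load("top0.npz");P=cloud("top",z["d"],w_from_cam("top"))
q=P[(P[...,0]>.3)&(P[...,0]<.6)&(P[...,2]>.03)&(P[...,1]>.45)&(P[...,1]<.65)]
for y in np.arange(.45,.65,.02):
    a=q[(q[:,1]>y)&(q[:,1]<y+.02)]
    if len(a): print(round(y,2),a[:,2].max().round(3),a[:,0].min().round(2),a[:,0].max().round(2))
g=P[(P[...,0]>.2)&(P[...,0]<.4)&(np.abs(P[...,1]-.38)<.08)&(np.abs(P[...,2]-.05)<.012)]; print("gauze",cv2.minAreaRect(g[:,:2].astype(np.float32)),g[:,0].max())
E
```

```text
0.49 0.115 0.3 0.52
0.51 0.127 0.3 0.52
0.53 0.139 0.3 0.52
0.55 0.154 0.3 0.52
0.57 0.162 0.3 0.53
0.59 0.158 0.3 0.53
0.61 0.158 0.31 0.53
0.63 0.158 0.31 0.53
gauze ((0.28692343831062317, 0.3848191201686859), (0.07333888858556747, 0.12026441097259521), 85.97870635986328) 0.34937508001723205
```

```bash
python3 -m creep '[{"slide":[-0.02,0,0.93],"angular":[0,0,0.02]},{"slide":[-0.02,0,0.93],"angular":[0,0,0.02]},{"slide":[-0.02,0,0.93],"angular":[0,0,0]},{"slide":[-0.02,0,0.93],"angular":[0,0,0]},{"slide":[0,0,0],"angular":[0,0,0]}]'
python3 -m creep '[{"slide":[0,0,0],"angular":[0,0,0]}]'
python3 - <<'E'
from h import *
s=stp(); p,d=imaging.read_camera("wrist"); cv2.imwrite("pics/w11.png",p[:,:,::-1]); T=w_from_cam("wrist",s)
P=cloud("wrist",d,T); print(cap(P,(.443,.418)))
E
```

```text
time: 9.57
tool_pos: [0.4424, 0.4133, 0.2112]
tcp_rot: [-2.117, -2.321, 0.015]
wrist_force: [-0.8, -0.8, -1.0]
width: 1.001
time: 9.65
tool_pos: [0.4438, 0.4148, 0.215]
tcp_rot: [2.117, 2.321, -0.006]
wrist_force: [-0.1, 0.0, 0.7]
width: 0.999
t 9.65 pos [0.4438 0.4148 0.215 ] jawyaw 5.26 z [-0.0025 -0.003  -1.    ] F [-0.1  0.   0.7] w 0.999
(np.int64(5943), array([0.4425, 0.4198]), (0.4425, 0.4184), 0.0159, np.float64(0.0748))
```

View pics/w11.png

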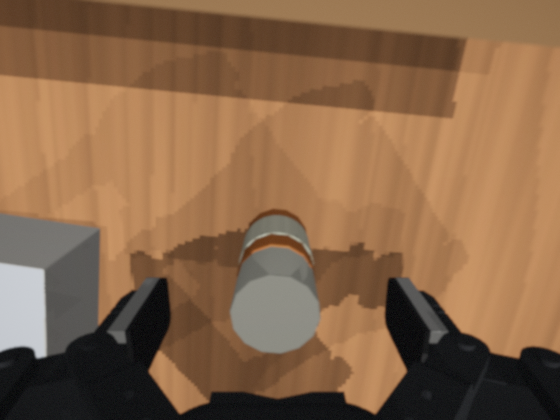

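The bottle is centred between the fingers at (276,310). I'll nudge 3 mm and close.

```bash
python3 -m creep '[{"slide":[0.13,-0.02,0],"angular":[0,0,0]},{"slide":[0,0,0],"angular":[0,0,0]}]'; python3 -m creep '[{"slide":[0,0,0],"angular":[0,0,0]},{"slide":[0,0,0],"angular":[0,0,0]},{"slide":[0,0,0],"angular":[0,0,0]},{"slide":[0,0,0],"angular":[0,0,0]},{"slide":[0,0,0],"angular":[0,0,0]}]' 1 30
python3 -c "
from h import *
stp()"
python3 -m creep '[{"slide":[0,0,-0.5],"angular":[0,0,0]},{"slide":[0,0,-1],"angular":[0,0,0]},{"slide":[0,0,-1],"angular":[0,0,0]},{"slide":[0,0,-1],"angular":[0,0,0]},{"slide":[0,0,-0.7],"angular":[0,0,0]}]'
python3 -m creep '[{"slide":[0,0,0],"angular":[0,0,0]}]'
python3 - <<'E'
from h import *
s=stp(); p,d=imaging.read_camera("wrist"); cv2.imwrite("pics/w12.png",p[:,:,::-1])
P=cloud("wrist",d,imaging.camera_model("wrist")["tool_from_camera"])
m=(np.abs(P[...,1])<.02)&(np.abs(P[...,0])<.03)&(P[...,2]>.11)&(P[...,2]<.16); m[:,:232]=0; m[:,326:]=0
q=P[m]; h=np.histogram(q[:,2],bins=25); zt=h[1][h[0].argmax()]
q=q[np.abs(q[:,2]-zt)<.003]; print(q.min(0).round(4),q.max(0).round(4),q.mean(0).round(4))
E
```

```text
time: 9.87
tool_pos: [0.4445, 0.4204, 0.2188]
tcp_rot: [2.116, 2.321, 0.007]
wrist_force: [-0.1, 0.5, -0.5]
width: 0.999
time: 10.28
tool_pos: [0.4436, 0.4194, 0.2168]
tcp_rot: [2.116, 2.322, 0.001]
wrist_force: [-0.6, -0.8, 1.9]
width: 0.36
t 10.28 pos [0.4436 0.4194 0.2168] jawyaw 5.3 z [ 6.e-04  2.e-04 -1.e+00] F [-0.6 -0.8  1.9] w 0.36
time: 10.7
tool_pos: [0.444, 0.4197, 0.3248]
tcp_rot: [2.116, 2.321, 0.006]
wrist_force: [0.0, 0.1, -0.6]
width: 0.357
time: 10.78
tool_pos: [0.445, 0.4206, 0.3276]
tcp_rot: [2.115, 2.321, 0.015]
wrist_force: [1.6, 0.1, 0.5]
width: 0.357
t 10.78 pos [0.445  0.4206 0.3276] jawyaw 5.3 z [ 0.0078  0.0062 -1.    ] F [1.6 0.1 0.5] w 0.357
[-0.0164 -0.0151  0.1385] [0.0145 0.017  0.1445] [1.000e-04 8.000e-04 1.416e-01]
```

View pics/w12.png

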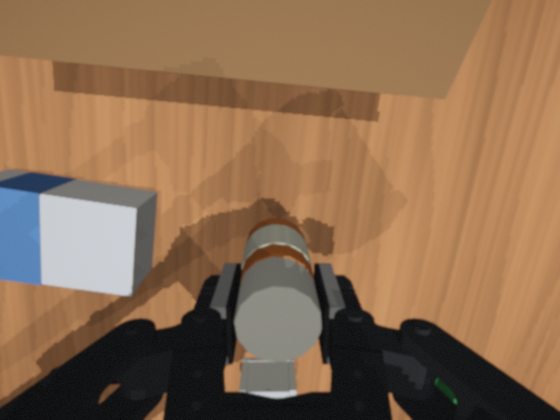

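```bash
python3 -c "
from h import *
plan([.4563,.2366,.315],5.4)"
```

```text
8 rows; end [0.4563 0.2367 0.315 ] err [ 0.  -0.1 -0. ]
[{"slide": [-0.92, -0.03, 0.05], "angular": [0.01, -0.01, 0.0]}, {"slide": [-0.92, -0.03, 0.05], "angular": [0.01, -0.01, 0.0]}, {"slide": [-0.92, -0.02, 0.05], "angular": [0.01, -0.01, 0.0]}, {"slide": [-0.92, -0.03, 0.05], "angular": [0.01, 0.0, 0.0]}, {"slide": [-0.92, -0.02, 0.05], "angular": [0.01, -0.01, -0.01]}]
[{"slide": [-0.92, -0.03, 0.05], "angular": [0.01, 0.0, 0.0]}, {"slide": [-0.92, -0.02, 0.04], "angular": [0.01, -0.01, -0.01]}, {"slide": [-0.91, -0.03, 0.05], "angular": [0.01, 0.0, 0.0]}]
```

```bash
python3 -m creep '[{"slide":[-0.92,-0.03,0.05],"angular":[0,0,0]},{"slide":[-0.92,-0.03,0.05],"angular":[0,0,0]},{"slide":[-0.92,-0.03,0.05],"angular":[0,0,0]},{"slide":[-0.92,-0.03,0.05],"angular":[0,0,0]},{"slide":[-0.92,-0.03,0.05],"angular":[0,0,0]}]'
python3 -m creep '[{"slide":[-0.92,-0.03,0.05],"angular":[0,0,0]},{"slide":[-0.92,-0.03,0.05],"angular":[0,0,0]},{"slide":[-0.92,-0.03,0.05],"angular":[0,0,0]},{"slide":[0,0,0.4],"angular":[0,0,0]},{"slide":[0,0,0.4],"angular":[0,0,0]}]'
python3 -m creep '[{"slide":[0,0,0.2],"angular":[0,0,0]},{"slide":[0,0,0],"angular":[0,0,0]},{"slide":[0,0,0],"angular":[0,0,0]}]'
python3 - <<'E'
from h import *
s=stp(); p,d=imaging.read_camera("wrist"); cv2.imwrite("pics/w13.png",p[:,:,::-1])
plan([.4563,.2366,.255],5.4)
E
```

```text
time: 11.25
tool_pos: [0.4496, 0.3031, 0.3134]
tcp_rot: [-2.116, -2.322, 0.004]
wrist_force: [0.4, 0.1, -0.9]
width: 0.357
time: 11.67
tool_pos: [0.4543, 0.2346, 0.2903]
tcp_rot: [2.119, 2.319, -0.0]
wrist_force: [0.6, 0.4, -0.3]
width: 0.354
time: 11.92
tool_pos: [0.4541, 0.2362, 0.2853]
tcp_rot: [-2.115, -2.322, 0.002]
wrist_force: [0.6, 1.0, 0.2]
width: 0.354
t 11.92 pos [0.4541 0.2362 0.2853] jawyaw 5.35 z [-1.4e-03 -7.0e-04 -1.0e+00] F [0.6 1.  0.2] w 0.354
2 rows; end [0.4562 0.2365 0.255 ] err [ 0.1  0.1 -0. ]
[{"slide": [0.0, 0.04, 0.62], "angular": [0.0, 0.0, 0.0]}, {"slide": [0.0, 0.03, 0.62], "angular": [0.0, 0.0, -0.01]}]
```

View pics/w13.png

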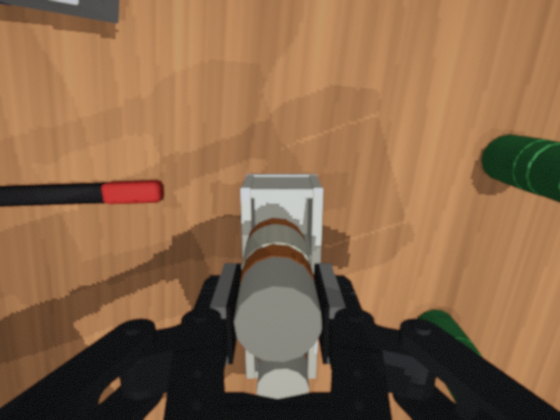

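```bash
python3 -m creep '[{"slide":[0,0.04,0.35],"angular":[0,0,0]},{"slide":[0,0.03,0.35],"angular":[0,0,0]},{"slide":[0,0,0],"angular":[0,0,0]},{"slide":[0,0,0],"angular":[0,0,0]}]'
python3 - <<'E'
from h import *
s=stp(); p,d=imaging.read_camera("wrist"); cv2.imwrite("pics/w14.png",p[:,:,::-1]);T=w_from_cam("wrist",s);P=cloud("wrist",d,T)
q=P[(np.abs(P[...,0]-.46)<.05)&(np.abs(P[...,1]-.2)<.09)&(np.abs(P[...,2]-.042)<.004)]
r=cv2.minAreaRect(q[:,:2].astype(np.float32));print(r); b=cv2.boxPoints(r); print("+y end mid",b[np.argsort(b[:,1])[2:]].mean(0))
plan([.4563,.2366,.23],5.4)
E
```

```text
time: 12.3
tool_pos: [0.4559, 0.2357, 0.2679]
tcp_rot: [-2.116, -2.322, 0.002]
wrist_force: [-0.7, -0.3, -0.3]
width: 0.357
t 12.3 pos [0.4559 0.2357 0.2679] jawyaw 5.31 z [-1.2e-03 -8.0e-04 -1.0e+00] F [-0.7 -0.3 -0.3] w 0.357
((0.460808128118515, 0.1932477355003357), (0.049285389482975006, 0.1345173567533493), 5.442176818847656)
+y end mid [0.45442924 0.26020324]
2 rows; end [0.4563 0.2366 0.2299] err [-0.   0.   0.1]
[{"slide": [0.02, 0.0, 0.77], "angular": [0.0, 0.0, -0.01]}, {"slide": [0.01, 0.01, 0.77], "angular": [0.0, 0.0, -0.01]}]
```

View pics/w14.png

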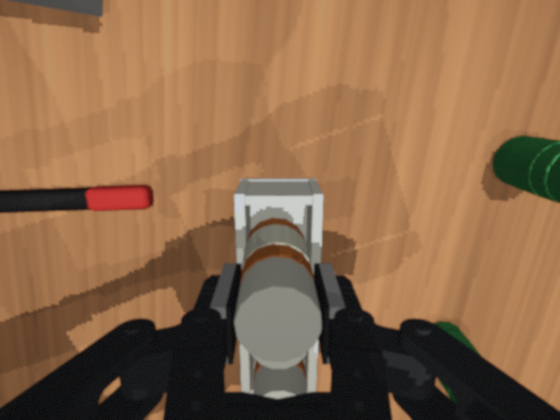

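```bash
python3 -m creep '[{"slide":[0.03,0.01,0.4],"angular":[0,0,0]},{"slide":[0.01,0,0.4],"angular":[0,0,0]},{"slide":[0,0,0],"angular":[0,0,0]}]'
python3 -m creep '[{"slide":[0,0,0.4],"angular":[0,0,0]},{"slide":[0,0,0.35],"angular":[0,0,0]},{"slide":[0,0,0],"angular":[0,0,0]},{"slide":[0,0,0],"angular":[0,0,0]}]'
python3 -c "
from h import *
stp()"
```

```text
time: 12.6
tool_pos: [0.4554, 0.2363, 0.2465]
tcp_rot: [-2.116, -2.321, 0.005]
wrist_force: [-0.4, -0.2, -0.4]
width: 0.358
time: 12.93
tool_pos: [0.456, 0.2365, 0.2291]
tcp_rot: [-2.116, -2.321, 0.002]
wrist_force: [-0.2, 0.0, -0.1]
width: 0.351
t 12.93 pos [0.456  0.2365 0.2291] jawyaw 5.3 z [-1.3e-03 -8.0e-04 -1.0e+00] F [-0.2  0.  -0.1] w 0.351
```

```bash
python3 -m creep '[{"slide":[0,0,0.24],"angular":[0,0,0]},{"slide":[0,0,0.04],"angular":[0,0,0]},{"slide":[0,0,0],"angular":[0,0,0]},{"slide":[0,0,0],"angular":[0,0,0]}]'
python3 -m creep '[{"slide":[0,0,0],"angular":[0,0,0]},{"slide":[0,0,0],"angular":[0,0,0]},{"slide":[0,0,0],"angular":[0,0,0]},{"slide":[0,0,0],"angular":[0,0,0]}]' -1
python3 -m creep '[{"slide":[0,0,-0.6],"angular":[0,0,0]},{"slide":[0,0,-1],"angular":[0,0,0]},{"slide":[0,0,-1],"angular":[0,0,0]},{"slide":[0,0,-1],"angular":[0,0,0]},{"slide":[0,0,-1],"angular":[0,0,0]}]'
python3 - <<'E'
from h import *
stp(); plan([.46,.10,.43],50)
E
```

```text
time: 13.27
tool_pos: [0.4566, 0.2368, 0.2233]
tcp_rot: [2.116, 2.321, 0.001]
wrist_force: [0.4, -0.1, -1.1]
width: 0.358
time: 13.6
tool_pos: [0.4567, 0.2368, 0.2235]
tcp_rot: [2.116, 2.321, 0.002]
wrist_force: [-0.0, 0.4, 0.2]
width: 0.906
time: 14.02
tool_pos: [0.4563, 0.2367, 0.3393]
tcp_rot: [2.116, 2.321, 0.001]
wrist_force: [0.0, 0.4, -0.0]
width: 0.995
t 14.02 pos [0.4563 0.2367 0.3393] jawyaw 5.3 z [ 6.e-04  0.e+00 -1.e+00] F [ 0.   0.4 -0. ] w 0.995
12 rows; end [0.4601 0.0999 0.4301] err [-0.1  0.1 -0.1]
[{"slide": [-0.45, -0.03, -0.3], "angular": [0.0, 0.0, -0.93]}, {"slide": [-0.45, -0.06, -0.3], "angular": [0.0, 0.0, -0.93]}, {"slide": [-0.45, -0.09, -0.3], "angular": [0.0, 0.0, -0.93]}, {"slide": [-0.44, -0.12, -0.3], "angular": [0.0, 0.0, -0.93]}, {"slide": [-0.43, -0.14, -0.3], "angular": [0.0, 0.0, -0.93]}]
[{"slide": [-0.42, -0.17, -0.3], "angular": [0.0, 0.0, -0.93]}, {"slide": [-0.41, -0.2, -0.3], "angular": [0.0, 0.0, -0.93]}, {"slide": [-0.4, -0.23, -0.31], "angular": [0.0, 0.0, -0.93]}, {"slide": [-0.38, -0.25, -0.3], "angular": [0.0, 0.0, -0.93]}, {"slide": [-0.36, -0.28, -0.31], "angular": [0.0, 0.0, -0.94]}]
[{"slide": [-0.35, -0.3, -0.3], "angular": [0.0, 0.0, -0.93]}, {"slide": [-0.33, -0.32, -0.31], "angular": [0.01, 0.01, -0.94]}]
```

```bash
python3 -m creep '[{"slide":[-0.9,0,-0.7],"angular":[0,0,0]},{"slide":[-0.9,0,-0.7],"angular":[0,0,0]},{"slide":[-0.9,0,-0.7],"angular":[0,0,0]},{"slide":[-0.9,0,-0.7],"angular":[0,0,0]},{"slide":[-0.9,0,-0.7],"angular":[0,0,0]}]'
python3 - <<'E'
from h import *
s=stp(); p,d=imaging.read_camera("wrist"); cv2.imwrite("pics/w15.png",p[:,:,::-1]);T=w_from_cam("wrist",s);P=cloud("wrist",d,T)
for c in ((.465,.148),(.461,.1915),(.457,.2355)): print(cap(P,c,.079,.024))
stp(); plan([.575,-.125,.45],92.7)
E
```

```text
time: 14.43
tool_pos: [0.4665, 0.1238, 0.4267]
tcp_rot: [2.115, 2.322, 0.001]
wrist_force: [0.8, -0.3, 0.1]
width: 1.001
t 14.43 pos [0.4665 0.1238 0.4267] jawyaw 5.33 z [ 1.1e-03  1.0e-04 -1.0e+00] F [ 0.8 -0.3  0.1] w 1.001
(np.int64(990), array([0.4655, 0.1482]), (0.4656, 0.1478), 0.0155, np.float64(0.0789))
(np.int64(1110), array([0.4609, 0.1919]), (0.4609, 0.1917), 0.0154, np.float64(0.0789))
(np.int64(1270), array([0.4564, 0.2355]), (0.4564, 0.2355), 0.0156, np.float64(0.0789))
t 14.48 pos [0.4678 0.1213 0.4308] jawyaw 5.25 z [ 0.0075 -0.0021 -1.    ] F [ 1.2 -1.5  2.5] w 1.0
23 rows; end [ 0.5751 -0.1249  0.4499] err [-0.1 -0.1  0.1]
[{"slide": [-0.44, 0.15, -0.03], "angular": [0.0, 0.0, -0.95]}, {"slide": [-0.45, 0.12, -0.03], "angular": [0.0, 0.01, -0.95]}, {"slide": [-0.46, 0.09, -0.03], "angular": [0.0, 0.0, -0.95]}, {"slide": [-0.46, 0.06, -0.03], "angular": [0.0, 0.01, -0.95]}, {"slide": [-0.47, 0.02, -0.03], "angular": [0.0, 0.01, -0.95]}]
[{"slide": [-0.47, -0.01, -0.03], "angular": [0.0, 0.01, -0.95]}, {"slide": [-0.47, -0.04, -0.03], "angular": [0.0, 0.0, -0.95]}, {"
[... 335 characters left out ...]
.41, -0.21, -0.03], "angular": [0.01, 0.0, -0.95]}, {"slide": [-0.4, -0.24, -0.04], "angular": [0.0, 0.01, -0.95]}, {"slide": [-0.38, -0.27, -0.03], "angular": [0.01, 0.0, -0.95]}]
[{"slide": [-0.36, -0.29, -0.04], "angular": [0.0, 0.01, -0.95]}, {"slide": [-0.35, -0.31, -0.04], "angular": [0.01, 0.0, -0.95]}, {"slide": [-0.32, -0.34, -0.03], "angular": [0.0, 0.01, -0.95]}, {"slide": [-0.3, -0.36, -0.03], "angular": [0.01, 0.0, -0.95]}, {"slide": [-0.28, -0.38, -0.04], "angular": [0.0, 0.01, -0.95]}]
[{"slide": [-0.25, -0.39, -0.03], "angular": [0.01, 0.0, -0.95]}, {"slide": [-0.22, -0.41, -0.04], "angular": [0.0, 0.01, -0.96]}, {"slide": [-0.2, -0.42, -0.03], "angular": [0.01, 0.0, -0.95]}]
```

View pics/w15.png

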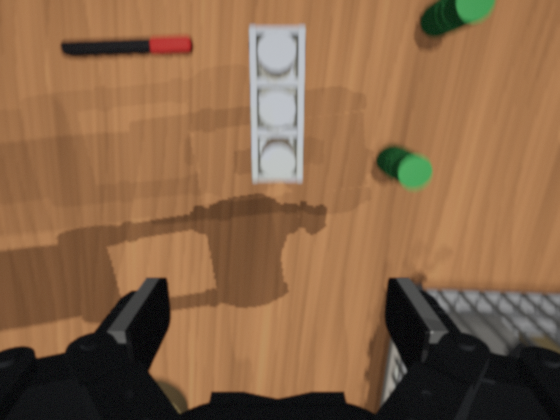

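All three bottles are seated: the caps at (277,52), (277,107) and (277,158) are all 79 mm high. Next is the cage.

```bash
python3 -m creep '[{"slide":[-0.44,0.15,-0.03],"angular":[0,0,-0.95]},{"slide":[-0.45,0.12,-0.03],"angular":[0,0,-0.95]},{"slide":[-0.46,0.09,-0.03],"angular":[0,0,-0.95]},{"slide":[-0.46,0.06,-0.03],"angular":[0,0,-0.95]},{"slide":[-0.47,0.02,-0.03],"angular":[0,0,-0.95]}]'
python3 -m creep '[{"slide":[-0.47,-0.01,-0.03],"angular":[0,0,-0.95]},{"slide":[-0.47,-0.04,-0.03],"angular":[0,0,-0.95]},{"slide":[-0.46,-0.07,-0.03],"angular":[0,0,-0.95]},{"slide":[-0.46,-0.1,-0.03],"angular":[0,0,-0.95]},{"slide":[-0.45,-0.13,-0.03],"angular":[0,0,-0.95]}]'
python3 -m creep '[{"slide":[-0.44,-0.16,-0.03],"angular":[0,0,-0.95]},{"slide":[-0.43,-0.19,-0.04],"angular":[0,0,-0.95]},{"slide":[-0.41,-0.21,-0.03],"angular":[0,0,-0.95]},{"slide":[-0.4,-0.24,-0.04],"angular":[0,0,-0.95]},{"slide":[-0.38,-0.27,-0.03],"angular":[0,0,-0.95]}]'
python3 -m creep '[{"slide":[-0.36,-0.29,-0.04],"angular":[0,0,-0.95]},{"slide":[-0.35,-0.31,-0.04],"angular":[0,0,-0.95]},{"slide":[-0.32,-0.34,-0.03],"angular":[0,0,-0.95]},{"slide":[-0.3,-0.36,-0.03],"angular":[0,0,-0.95]},{"slide":[-0.28,-0.38,-0.04],"angular":[0,0,-0.95]}]'
python3 -m creep '[{"slide":[-0.25,-0.39,-0.03],"angular":[0,0,-0.95]},{"slide":[-0.22,-0.41,-0.04],"angular":[0,0,-0.95]},{"slide":[-0.2,-0.42,-0.03],"angular":[0,0,-0.95]},{"slide":[0,0,0],"angular":[0,0,0]},{"slide":[0,0,0],"angular":[0,0,0]}]'
cat >> h.py <<'E'
def catches(p,P,zlo=.225,zhi=.248):
    p=p.astype(int); out={}
    reg=(P[...,2]>zlo)&(P[...,2]<zhi)&(P[...,0]>.35)&(P[...,0]<.75)&(np.abs(P[...,1]+.12)<.22)
    for c,mk in dict(red=(p[...,0]>1.7*p[...,2])&(p[...,0]>1.7*p[...,1]),blue=(p[...,2]>1.4*p[...,0])).items():
        m=(reg&mk).astype(np.uint8); n,l,s,_=cv2.connectedComponentsWithStats(m)
        out[c]=[]
        for i in range(1,n):
            if s[i,4]>30:
                q=P[l==i]; r=cv2.minAreaRect(q[:,:2].astype(np.float32))
                print(c,s[i,4],s[i,:4],"c",np.round(r[0],4),"size",np.round(r[1],4),round(r[2],1),"z",q[:,2].mean().round(4))
E
python3 - <<'E'
from h import *
s=stp(); print(s["q"].round(2)); p,d=imaging.read_camera("wrist"); cv2.imwrite("pics/w16.png",p[:,:,::-1]);T=w_from_cam("wrist",s);P=cloud("wrist",d,T);np.savez("w16.npz",p=p,d=d,T=T)
catches(p,P)
E
```

```text
time: 14.9
tool_pos: [0.4904, 0.0709, 0.4295]
tcp_rot: [1.7, 2.641, 0.001]
wrist_force: [-0.2, -0.1, 0.9]
width: 0.999
time: 15.32
tool_pos: [0.5137, 0.0171, 0.4331]
tcp_rot: [1.24, 2.886, 0.001]
wrist_force: [-0.0, -0.2, -0.3]
width: 1.005
time: 15.73
tool_pos: [0.5369, -0.0364, 0.4374]
tcp_rot: [0.747, 3.051, 0.0]
wrist_force: [-0.6, -0.1, 0.5]
width: 0.997
time: 16.15
tool_pos: [0.5604, -0.0899, 0.4418]
tcp_rot: [0.233, 3.132, 0.0]
wrist_force: [0.0, -0.5, 0.5]
width: 1.001
time: 16.57
tool_pos: [0.5744, -0.1215, 0.4443]
tcp_rot: [-0.07, 3.141, 0.001]
wrist_force: [-0.3, 0.7, -0.4]
width: 0.997
t 16.57 pos [ 0.5744 -0.1215  0.4443] jawyaw 92.54 z [ 3.e-04  5.e-04 -1.e+00] F [-0.3  0.7 -0.4] w 0.997
[-0.25  0.08  1.75  0.    1.32 -1.87]
red 456 [318 307  13  43] c [ 0.6245 -0.0937] size [0.0221 0.0056] 3.1 z 0.234
red 364 [378 307  16  44] c [ 0.6237 -0.0593] size [0.0232 0.0063] 14.8 z 0.2327
blue 553 [197 307  15  45] c [ 0.6284 -0.1621] size [0.0234 0.0063] 2.8 z 0.2339
```

View pics/w16.png

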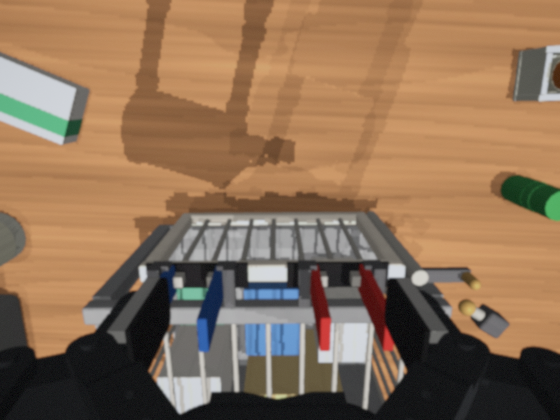

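```bash
python3 - <<'E'
from h import *
z=np.load("w16.npz");P=cloud("wrist",z["d"],z["T"])
for u,v in ((475,277),(450,275),(419,278),(470,309),(490,322),(110,315),(330,220),(200,220)): print(u,v,P[v,u].round(3))
plan([.6236,-.0757,.42],93.0)
E
```

```text
475 277 [0.615 0.02  0.176]
450 275 [0.619 0.008 0.166]
419 278 [ 0.621 -0.017  0.169]
470 309 [0.64  0.02  0.178]
490 322 [0.649 0.036 0.18 ]
110 315 [ 0.57  -0.178  0.307]
330 220 [ 0.624 -0.063  0.032]
200 220 [ 0.63  -0.204  0.033]
3 rows; end [ 0.6236 -0.0757  0.42  ] err [ 0. -0. -0.]
[{"slide": [-0.69, 0.57, 0.32], "angular": [0.0, 0.0, -0.04]}, {"slide": [-0.68, 0.58, 0.33], "angular": [0.0, 0.0, -0.03]}, {"slide": [-0.69, 0.57, 0.32], "angular": [0.01, 0.0, -0.04]}]
```

The red paddles are at about (320,322) and (377,310), and the blue hinge-side paddle is at (210,310). The other blue paddle is hidden behind the left finger. I'm moving above red.

```bash
python3 -m creep '[{"slide":[-0.69,0.57,0.2],"angular":[0,0,-0.04]},{"slide":[-0.69,0.57,0.2],"angular":[0,0,-0.03]},{"slide":[-0.69,0.57,0.2],"angular":[0,0,-0.03]},{"slide":[0,0,0],"angular":[0,0,0]},{"slide":[0,0,0],"angular":[0,0,0]}]'
python3 - <<'E'
from h import *
s=stp(); p,d=imaging.read_camera("wrist"); cv2.imwrite("pics/w17.png",p[:,:,::-1]);T=w_from_cam("wrist",s);P=cloud("wrist",d,T)
catches(p,P)
plan([.6236,-.0757,.37],93)
E
```

```text
time: 17.03
tool_pos: [0.6239, -0.0745, 0.4287]
tcp_rot: [0.087, -3.139, -0.001]
wrist_force: [0.3, -0.4, 0.4]
width: 0.998
t 17.03 pos [ 0.6239 -0.0745  0.4287] jawyaw 93.17 z [-1.e-03  4.e-04 -1.e+00] F [ 0.3 -0.4  0.4] w 0.998
red 620 [234 233  15  49] c [ 0.6245 -0.0934] size [0.0219 0.0062] 3.2 z 0.2346
red 574 [307 233  15  49] c [ 0.6228 -0.0579] size [0.0218 0.0054] 2.1 z 0.2345
blue 1175 [ 12 232  33  50] c [ 0.6303 -0.1981] size [0.0226 0.0081] 2.7 z 0.2328
blue 967 [ 88 232  27  50] c [ 0.6286 -0.1619] size [0.0226 0.0071] 1.5 z 0.2332
3 rows; end [ 0.6236 -0.0757  0.3699] err [-0.   0.   0.1]
[{"slide": [0.0, -0.01, 0.79], "angular": [0.0, 0.0, 0.01]}, {"slide": [0.0, 0.0, 0.79], "angular": [0.0, 0.0, 0.01]}, {"slide": [0.0, -0.01, 0.79], "angular": [0.0, -0.01, 0.01]}]
```

View pics/w17.png

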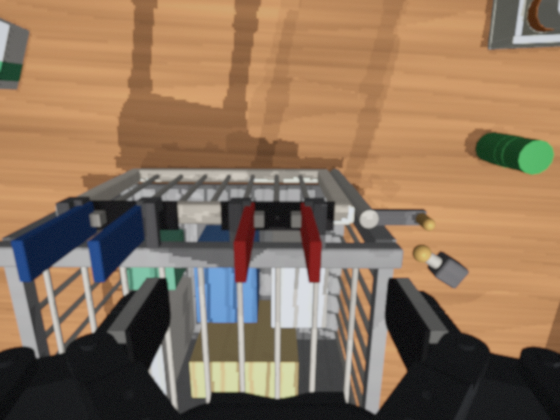

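```bash
python3 -m creep '[{"slide":[0.01,-0.03,0.6],"angular":[0,0,0]},{"slide":[0,-0.02,0.6],"angular":[0,0,0]},{"slide":[0,0,0.6],"angular":[0,0,0]},{"slide":[0,0,0.5],"angular":[0,0,0]},{"slide":[0,0,0],"angular":[0,0,0]}]'
python3 -m creep '[{"slide":[0,0,0],"angular":[0,0,0]}]'
python3 - <<'E'
from h import *
s=stp(); p,d=imaging.read_camera("wrist"); cv2.imwrite("pics/w18.png",p[:,:,::-1])
E
```

```text
time: 17.5
tool_pos: [0.6221, -0.0775, 0.3689]
tcp_rot: [0.083, -3.136, -0.001]
wrist_force: [0.2, 0.3, -0.2]
width: 1.003
time: 17.58
tool_pos: [0.6231, -0.0776, 0.3714]
tcp_rot: [0.084, -3.139, -0.001]
wrist_force: [-0.0, -0.0, 0.7]
width: 1.002
t 17.58 pos [ 0.6231 -0.0776  0.3714] jawyaw 93.06 z [-1.1e-03  3.0e-04 -1.0e+00] F [-0.  -0.   0.7] w 1.002
```

View pics/w18.png

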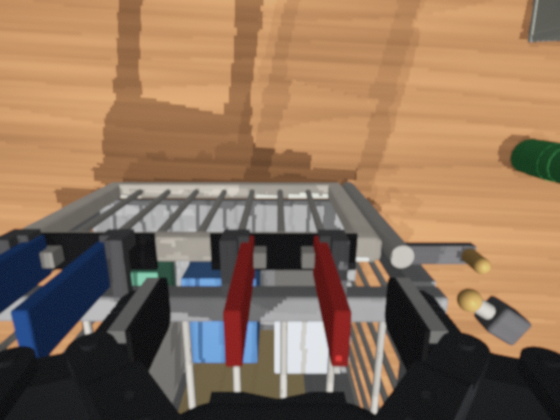

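The red paddles straddle column 287 and the gripper centre is at 277, so I'll shift 2 mm and squeeze.

```bash
python3 -m creep '[{"slide":[-0.02,0.08,0],"angular":[0,0,0]},{"slide":[0,0,0],"angular":[0,0,0]}]'; python3 -m creep '[{"slide":[0,0,0],"angular":[0,0,0]},{"slide":[0,0,0],"angular":[0,0,0]},{"slide":[0,0,0],"angular":[0,0,0]},{"slide":[0,0,0],"angular":[0,0,0]},{"slide":[0,0,0],"angular":[0,0,0]}]' 1 25
python3 -m creep '[{"slide":[0,0,0],"angular":[0,0,0]},{"slide":[0,0,0],"angular":[0,0,0]},{"slide":[0,0,0],"angular":[0,0,0]}]'
python3 - <<'E'
from h import *
s=stp(); p,d=imaging.read_camera("wrist"); cv2.imwrite("pics/w19.png",p[:,:,::-1])
E
```

```text
time: 17.8
tool_pos: [0.6246, -0.0752, 0.3736]
tcp_rot: [-0.085, 3.137, -0.0]
wrist_force: [-0.4, -0.5, -0.8]
width: 0.997
time: 18.22
tool_pos: [0.6243, -0.0751, 0.3729]
tcp_rot: [-0.084, 3.139, 0.001]
wrist_force: [-2.6, 12.2, 11.3]
width: 0.303
time: 18.47
tool_pos: [0.6243, -0.0746, 0.3732]
tcp_rot: [-0.085, 3.139, 0.002]
wrist_force: [-1.8, 3.5, 4.8]
width: 0.274
t 18.47 pos [ 0.6243 -0.0746  0.3732] jawyaw 93.1 z [ 0.0018  0.0013 -1.    ] F [-1.8  3.5  4.8] w 0.274
```

View pics/w19.png

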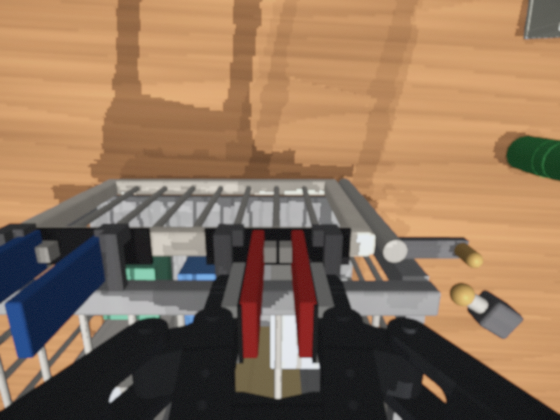

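The red paddles are fully in, at about (254,295) and (302,295). I'll release, rise and check that they stay in.

```bash
python3 -m creep '[{"slide":[0,0,0],"angular":[0,0,0]},{"slide":[0,0,0],"angular":[0,0,0]},{"slide":[0,0,0],"angular":[0,0,0]},{"slide":[0,0,0],"angular":[0,0,0]},{"slide":[0,0,-0.3],"angular":[0,0,0]}]' -1
python3 -m creep '[{"slide":[0,0,-0.8],"angular":[0,0,0]},{"slide":[0,0,-0.8],"angular":[0,0,0]},{"slide":[0,0,-0.4],"angular":[0,0,0]},{"slide":[0,0,0],"angular":[0,0,0]}]'
python3 - <<'E'
from h import *
s=stp(); plan([.6294,-.180,.425],93)
E
```

```text
time: 18.93
tool_pos: [0.6235, -0.0754, 0.3776]
tcp_rot: [0.085, -3.137, -0.001]
wrist_force: [0.2, 0.4, -0.9]
width: 0.96
time: 19.27
tool_pos: [0.625, -0.0755, 0.4336]
tcp_rot: [-0.085, 3.133, -0.002]
wrist_force: [0.4, 0.6, 0.0]
width: 0.999
t 19.27 pos [ 0.625  -0.0755  0.4336] jawyaw 93.09 z [ 0.0072 -0.0011 -1.    ] F [0.4 0.6 0. ] w 0.999
5 rows; end [ 0.6294 -0.18    0.425 ] err [ 0. -0.  0.]
[{"slide": [0.01, -0.84, 0.07], "angular": [0.0, 0.02, 0.0]}, {"slide": [0.01, -0.84, 0.07], "angular": [-0.01, 0.02, 0.01]}, {"slide": [0.01, -0.83, 0.07], "angular": [0.0, 0.02, 0.0]}, {"slide": [0.01, -0.84, 0.07], "angular": [-0.01, 0.02, 0.01]}, {"slide": [0.01, -0.83, 0.07], "angular": [0.0, 0.02, 0.0]}]
```

```bash
python3 -m creep '[{"slide":[0.01,-0.84,0.05],"angular":[0,0,0]},{"slide":[0.01,-0.84,0.05],"angular":[0,0,0]},{"slide":[0.01,-0.83,0.05],"angular":[0,0,0]},{"slide":[0.01,-0.84,0.05],"angular":[0,0,0]},{"slide":[0.01,-0.83,0.05],"angular":[0,0,0]}]'
python3 -m creep '[{"slide":[0,0,0],"angular":[0,0,0]},{"slide":[0,0,0],"angular":[0,0,0]}]'
python3 - <<'E'
from h import *
s=stp(); p,d=imaging.read_camera("wrist"); cv2.imwrite("pics/w20.png",p[:,:,::-1]);T=w_from_cam("wrist",s);P=cloud("wrist",d,T)
catches(p,P)
plan([.6294,-.18,.372],93)
E
```

```text
time: 19.68
tool_pos: [0.6282, -0.1806, 0.422]
tcp_rot: [0.085, -3.14, -0.001]
wrist_force: [-0.5, 0.5, 0.3]
width: 0.999
time: 19.85
tool_pos: [0.6281, -0.1806, 0.4219]
tcp_rot: [0.082, -3.139, -0.002]
wrist_force: [0.4, 1.1, 0.4]
width: 0.998
t 19.85 pos [ 0.6281 -0.1806  0.4219] jawyaw 92.98 z [-0.0012  0.001  -1.    ] F [0.4 1.1 0.4] w 0.998
red 1130 [464 240  31  52] c [ 0.6246 -0.0859] size [0.0225 0.0075] 5.3 z 0.2329
red 1231 [505 240  34  52] c [ 0.6234 -0.0659] size [0.0223 0.0074] 3.8 z 0.2327
blue 702 [235 240  15  52] c [ 0.6301 -0.198 ] size [0.0225 0.0059] 2.7 z 0.2345
blue 704 [310 241  17  51] c [ 0.6288 -0.1622] size [0.0229 0.0062] 3.1 z 0.2346
3 rows; end [ 0.6295 -0.18    0.3719] err [-0.1 -0.   0.1]
[{"slide": [-0.02, 0.0, 0.67], "angular": [0.01, 0.0, 0.0]}, {"slide": [-0.01, -0.01, 0.67], "angular": [0.0, -0.01, 0.0]}, {"slide": [-0.02, 0.0, 0.67], "angular": [0.01, 0.0, 0.01]}]
```

View pics/w20.png

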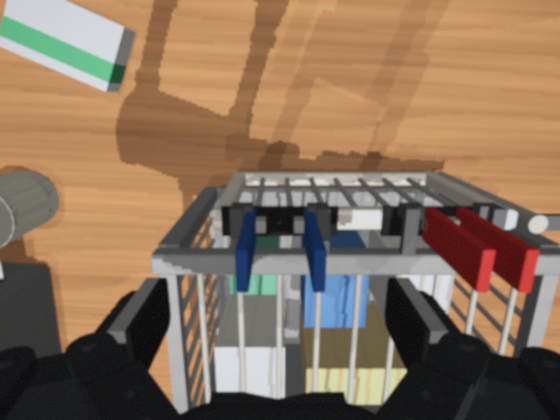

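Red stays in: its paddle centres are 20 mm apart, where they were 36 mm before. The blue paddles are at (245,262) and (316,262), so I'm going down on blue.

```bash
python3 -m creep '[{"slide":[-0.04,0.01,0.5],"angular":[0,0,0]},{"slide":[-0.01,0,0.5],"angular":[0,0,0]},{"slide":[0,0,0.5],"angular":[0,0,0]},{"slide":[0,0,0.45],"angular":[0,0,0]},{"slide":[0,0,0],"angular":[0,0,0]}]'
python3 -m creep '[{"slide":[0,0,0],"angular":[0,0,0]},{"slide":[0,0,0],"angular":[0,0,0]}]'
python3 - <<'E'
from h import *
s=stp(); p,d=imaging.read_camera("wrist"); cv2.imwrite("pics/w21.png",p[:,:,::-1])
E
```

```text
time: 20.32
tool_pos: [0.6285, -0.1784, 0.3696]
tcp_rot: [0.086, -3.134, -0.004]
wrist_force: [-0.3, 0.4, -0.4]
width: 0.997
time: 20.48
tool_pos: [0.6299, -0.1792, 0.3744]
tcp_rot: [-0.085, 3.14, 0.0]
wrist_force: [-0.2, -0.3, 0.4]
width: 1.002
t 20.48 pos [ 0.6299 -0.1792  0.3744] jawyaw 93.11 z [ 5.e-04  1.e-04 -1.e+00] F [-0.2 -0.3  0.4] w 1.002
```

View pics/w21.png

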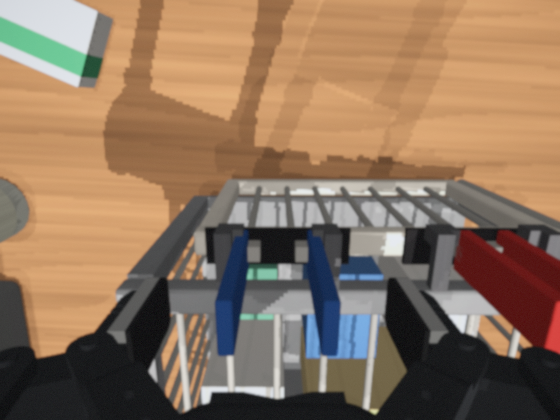

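```bash
python3 -m creep '[{"slide":[0,0,0],"angular":[0,0,0]},{"slide":[0,0,0],"angular":[0,0,0]},{"slide":[0,0,0],"angular":[0,0,0]},{"slide":[0,0,0],"angular":[0,0,0]},{"slide":[0,0,0],"angular":[0,0,0]}]' 1 40
python3 -m creep '[{"slide":[0,0,0],"angular":[0,0,0]},{"slide":[0,0,0],"angular":[0,0,0]},{"slide":[0,0,0],"angular":[0,0,0]}]'
cat >> h.py <<'E'
H=np.array([.6205,-.0158]); CY=93.0
def arc(a0,a1,n,st=None):
    """rows for swinging: measured TCP now taken as radius; from gate angle a0 (deg) to a1"""
    st=st or bot.read_state(); p=np.array(st["tool_pos"],float); r=R.from_rotvec(st["tcp_rot"])
    rows=[]
    for i in range(n):
        a=a0+(a1-a0)*(i+1)/n
        th=np.radians(CY-180-a)   # direction hinge->catch, clockwise
        rad=.1645
        t=np.array([*(H+rad*np.array([np.cos(th),np.sin(th)])),st["tool_pos"][2]])
        s=(r.inv().apply(t-p)/.025).round(2)+0.; w=((r.inv()*down(CY-a)).as_rotvec()/np.radians(4)).round(2)+0.
        rows.append({"slide":s.tolist(),"angular":w.tolist()})
        p=p+r.apply(s*.025); r=r*R.from_rotvec(w*np.radians(4))
    print("end",p.round(4),"yaw",CY-a1)
    for i in range(0,n,5): print(json.dumps(rows[i:i+5]))
def gate():
    s=stp(); v=s["tool_pos"][:2]-H; a=np.degrees(np.arctan2(v[1],v[0])); r=R.from_rotvec(s["tcp_rot"]).as_matrix()
    print("angle by pos",((CY-180-a+180)%360-180).round(1),"rad",np.linalg.norm(v).round(4),"by yaw",(CY-np.degrees(np.arctan2(r[1,1],r[0,1]))).round(1))
E
python3 - <<'E'
from h import *
gate(); arc(0,15,6)
p,d=imaging.read_camera("wrist"); cv2.imwrite("pics/w22.png",p[:,:,::-1])
E
```

```text
time: 20.95
tool_pos: [0.6301, -0.1795, 0.376]
tcp_rot: [-0.084, 3.138, -0.001]
wrist_force: [-2.3, 1.5, 7.9]
width: 0.306
time: 21.2
tool_pos: [0.6301, -0.1792, 0.3764]
tcp_rot: [-0.085, 3.138, 0.0]
wrist_force: [-1.9, 2.1, 5.5]
width: 0.251
t 21.2 pos [ 0.6301 -0.1792  0.3764] jawyaw 93.1 z [ 2.8e-03  1.0e-04 -1.0e+00] F [-1.9  2.1  5.5] w 0.251
angle by pos -0.4 rad 0.1637 by yaw -0.1
end [ 0.5864 -0.1766  0.3764] yaw 78.0
[{"slide": [0.33, -0.03, 0.0], "angular": [0.0, 0.04, 0.65]}, {"slide": [0.28, 0.01, 0.0], "angular": [0.0, 0.0, 0.62]}, {"slide": [0.29, 0.01, 0.0], "angular": [0.0, 0.0, 0.63]}, {"slide": [0.29, 0.0, 0.0], "angular": [0.0, 0.0, 0.62]}, {"slide": [0.29, 0.01, 0.0], "angular": [0.0, 0.0, 0.63]}]
[{"slide": [0.28, 0.01, 0.0], "angular": [0.0, 0.0, 0.62]}]
```

View pics/w22.png

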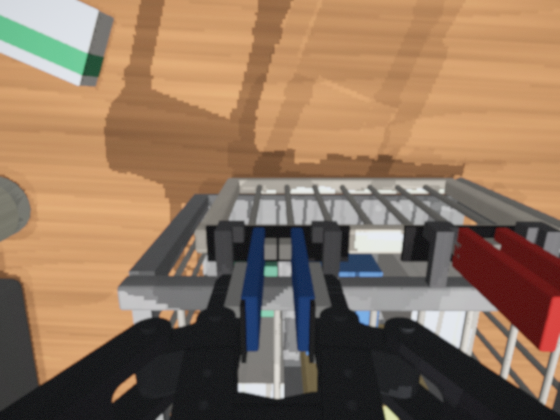

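Both blue paddles are in, at (254,290) and (302,290). I'm starting the swing.

```bash
python3 -m creep '[{"slide":[0.3,0,0],"angular":[0,0,0.63]},{"slide":[0.28,0.01,0],"angular":[0,0,0.62]},{"slide":[0.29,0.01,0],"angular":[0,0,0.63]}]'
python3 -m creep '[{"slide":[0.29,0,0],"angular":[0,0,0.62]},{"slide":[0.29,0.01,0],"angular":[0,0,0.63]},{"slide":[0.28,0.01,0],"angular":[0,0,0.62]}]'
python3 - <<'E'
from h import *
gate(); p,d=imaging.read_camera("wrist"); cv2.imwrite("pics/w23.png",p[:,:,::-1])
arc(15,45,12)
E
```

```text
time: 21.5
tool_pos: [0.6084, -0.179, 0.3764]
tcp_rot: [0.124, 3.136, -0.0]
wrist_force: [0.7, 2.0, 5.0]
width: 0.25
time: 21.75
tool_pos: [0.5871, -0.176, 0.3764]
tcp_rot: [0.328, 3.12, -0.0]
wrist_force: [0.8, 0.7, 5.5]
width: 0.253
t 21.75 pos [ 0.5871 -0.176   0.3764] jawyaw 77.99 z [ 3.9e-03 -5.0e-04 -1.0e+00] F [0.8 0.7 5.5] w 0.253
angle by pos 14.8 rad 0.1636 by yaw 15.0
end [ 0.5104 -0.138   0.3764] yaw 48.0
[{"slide": [0.27, -0.03, 0.0], "angular": [0.0, 0.04, 0.59]}, {"slide": [0.29, 0.01, 0.0], "angular": [0.0, 0.0, 0.62]}, {"slide": [0.29, 0.0, 0.0], "angular": [0.0, 0.0, 0.63]}, {"slide": [0.28, 0.01, 0.0], "angular": [0.0, 0.0, 0.62]}, {"slide": [0.29, 0.01, 0.0], "angular": [0.0, 0.0, 0.63]}]
[{"slide": [0.29, 0.0, 0.0], "angular": [0.0, 0.0, 0.62]}, {"slide": [0.28, 0.01, 0.0], "angular": [0.0, 0.0, 0.63]}, {"slide": [0.29, 0.0, 0.0], "angular": [0.0, 0.0, 0.62]}, {"slide": [0.29, 0.01, 0.0], "angular": [0.0, 0.0, 0.63]}, {"slide": [0.29, 0.01, 0.0], "angular": [0.0, 0.0, 0.62]}]
[{"slide": [0.28, 0.0, 0.0], "angular": [0.0, 0.0, 0.63]}, {"slide": [0.29, 0.01, 0.0], "angular": [0.0, 0.0, 0.62]}]
```

View pics/w23.png

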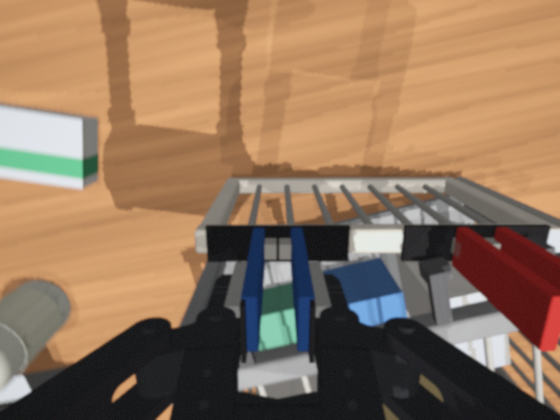

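```bash
python3 -m creep '[{"slide":[0.29,0,0],"angular":[0,0,0.62]},{"slide":[0.29,0.01,0],"angular":[0,0,0.62]},{"slide":[0.29,0,0],"angular":[0,0,0.63]},{"slide":[0.28,0.01,0],"angular":[0,0,0.62]},{"slide":[0.29,0.01,0],"angular":[0,0,0.63]}]'
python3 -m creep '[{"slide":[0.29,0,0],"angular":[0,0,0.62]},{"slide":[0.28,0.01,0],"angular":[0,0,0.63]},{"slide":[0.29,0,0],"angular":[0,0,0.62]},{"slide":[0.29,0.01,0],"angular":[0,0,0.63]},{"slide":[0.29,0.01,0],"angular":[0,0,0.62]}]'
python3 -c "
from h import *
gate(); arc(40,78,15)"
```

```text
time: 22.22
tool_pos: [0.5535, -0.1652, 0.3764]
tcp_rot: [0.663, 3.065, -0.001]
wrist_force: [3.4, -2.0, 3.8]
width: 0.254
time: 22.63
tool_pos: [0.5221, -0.1468, 0.3764]
tcp_rot: [0.994, 2.976, -0.0]
wrist_force: [0.9, -1.1, 5.6]
width: 0.251
t 22.63 pos [ 0.5221 -0.1468  0.3764] jawyaw 53.06 z [ 0.0039 -0.0016 -1.    ] F [ 0.9 -1.1  5.6] w 0.251
angle by pos 39.9 rad 0.1639 by yaw 39.9
end [ 0.4616 -0.0585  0.3763] yaw 15.0
[{"slide": [0.3, -0.02, 0.0], "angular": [0.02, 0.06, 0.65]}, {"slide": [0.29, 0.01, 0.0], "angular": [0.0, 0.0, 0.63]}, {"slide": [0.29, 0.0, 0.0], "angular": [0.0, 0.0, 0.63]}, {"slide": [0.3, 0.01, 0.0], "angular": [0.0, 0.0, 0.64]}, {"slide": [0.29, 0.01, 0.0], "angular": [0.0, 0.0, 0.63]}]
[{"slide": [0.29, 0.0, 0.0], "angular": [0.0, 0.0, 0.63]}, {"slide": [0.29, 0.01, 0.0], "angular": [0.0, 0.0, 0.64]}, {"slide": [0.29, 0.01, 0.0], "angular": [0.0, 0.0, 0.63]}, {"slide": [0.29, 0.0, 0.0], "angular": [0.0, 0.0, 0.63]}, {"slide": [0.29, 0.01, 0.0], "angular": [0.0, 0.0, 0.64]}]
[{"slide": [0.29, 0.01, 0.0], "angular": [0.0, 0.0, 0.63]}, {"slide": [0.29, 0.0, 0.0], "angular": [0.0, 0.0, 0.63]}, {"slide": [0.29, 0.01, 0.0], "angular": [0.0, 0.0, 0.64]}, {"slide": [0.29, 0.01, 0.0], "angular": [0.0, 0.0, 0.63]}, {"slide": [0.29, 0.0, 0.0], "angular": [0.0, 0.0, 0.63]}]
```

```bash
python3 -m creep '[{"slide":[0.29,0,0],"angular":[0,0,0.63]},{"slide":[0.29,0.01,0],"angular":[0,0,0.63]},{"slide":[0.29,0,0],"angular":[0,0,0.63]},{"slide":[0.29,0.01,0],"angular":[0,0,0.64]},{"slide":[0.29,0.01,0],"angular":[0,0,0.63]}]'
python3 -m creep '[{"slide":[0.29,0,0],"angular":[0,0,0.63]},{"slide":[0.29,0.01,0],"angular":[0,0,0.64]},{"slide":[0.29,0.01,0],"angular":[0,0,0.63]},{"slide":[0.29,0,0],"angular":[0,0,0.63]},{"slide":[0.29,0.01,0],"angular":[0,0,0.64]}]'
python3 -c "
from h import *
gate();arc(65.3,81,6)"
```

```text
time: 23.05
tool_pos: [0.4956, -0.1222, 0.3764]
tcp_rot: [1.315, 2.848, -0.0]
wrist_force: [-0.2, -1.6, 7.0]
width: 0.251
time: 23.47
tool_pos: [0.4752, -0.0923, 0.3764]
tcp_rot: [1.622, 2.686, -0.0]
wrist_force: [-0.8, -2.5, 6.2]
width: 0.25
t 23.47 pos [ 0.4752 -0.0923  0.3764] jawyaw 27.76 z [ 0.0032 -0.0021 -1.    ] F [-0.8 -2.5  6.2] w 0.25
angle by pos 65.2 rad 0.1643 by yaw 65.2
end [ 0.4596 -0.05    0.3764] yaw 12.0
[{"slide": [0.31, 0.0, 0.0], "angular": [0.03, 0.05, 0.67]}, {"slide": [0.3, 0.0, 0.0], "angular": [0.0, 0.0, 0.65]}, {"slide": [0.3, 0.01, 0.0], "angular": [0.0, 0.0, 0.66]}, {"slide": [0.3, 0.01, 0.0], "angular": [0.0, 0.0, 0.65]}, {"slide": [0.3, 0.0, 0.0], "angular": [0.0, 0.0, 0.65]}]
[{"slide": [0.3, 0.01, 0.0], "angular": [0.0, 0.0, 0.66]}]
```

```bash
python3 -m creep '[{"slide":[0.3,0,0],"angular":[0,0,0.65]},{"slide":[0.3,0,0],"angular":[0,0,0.65]},{"slide":[0.3,0.01,0],"angular":[0,0,0.66]},{"slide":[0.3,0.01,0],"angular":[0,0,0.65]},{"slide":[0.3,0,0],"angular":[0,0,0.65]}]'
python3 -m creep '[{"slide":[0.3,0.01,0],"angular":[0,0,0.66]},{"slide":[0,0,0],"angular":[0,0,0]},{"slide":[0,0,0],"angular":[0,0,0]},{"slide":[0,0,0],"angular":[0,0,0]},{"slide":[0,0,0],"angular":[0,0,0]}]'
python3 - <<'E'
from h import *
gate()
for n in ("wrist","top","scene"):
    p,d=imaging.read_camera(n); cv2.imwrite(f"pics/f_{n}.png",p[:,:,::-1])
    P=cloud(n,d,w_from_cam(n)); print(n)
    try: catches(p,P)
    except Exception as e: print(e)
    if n!="wrist":
        for c in ((.465,.148),(.461,.1915),(.457,.2355)): print(cap(P,c,.079,.022,.008))
E
```

```text
time: 23.88
tool_pos: [0.4612, -0.0575, 0.3764]
tcp_rot: [1.917, 2.485, 0.0]
wrist_force: [-1.2, -2.3, 7.4]
width: 0.253
time: 24.3
tool_pos: [0.4596, -0.0504, 0.3763]
tcp_rot: [1.971, 2.443, -0.0]
wrist_force: [-2.8, -2.5, 7.7]
width: 0.253
t 24.3 pos [ 0.4596 -0.0504  0.3763] jawyaw 12.21 z [ 0.0023 -0.002  -1.    ] F [-2.8 -2.5  7.7] w 0.253
angle by pos 80.9 rad 0.1646 by yaw 80.8
wrist
red 2116 [519 279  41  71] c [ 0.5522 -0.0301] size [0.0073 0.0226] 10.5 z 0.2323
blue 1041 [241 280  19  71] c [ 0.4512 -0.0524] size [0.0059 0.0222] 14.3 z 0.2347
blue 1017 [296 280  19  70] c [ 0.4688 -0.0482] size [0.0056 0.0221] 7.6 z 0.2345
top
(np.int64(54), array([0.4644, 0.1505]), (0.464, 0.1507), 0.0157, np.float64(0.0784))
(np.int64(62), array([0.4587, 0.1935]), (0.4591, 0.1948), 0.0159, np.float64(0.0789))
(np.int64(63), array([0.4547, 0.2373]), (0.4549, 0.238), 0.0164, np.float64(0.079))
scene
red 36 [257 216   8   8] c [ 0.5731 -0.0246] size [0.0088 0.0228] 17.3 z 0.2327
(np.int64(98), array([0.4667, 0.1507]), (0.4665, 0.15), 0.0165, np.float64(0.0792))
(np.int64(98), array([0.462 , 0.1945]), (0.461, 0.1934), 0.0174, np.float64(0.0798))
(np.int64(100), array([0.4574, 0.2382]), (0.4562, 0.2378), 0.0157, np.float64(0.079))
```

View pics/f_wrist.png

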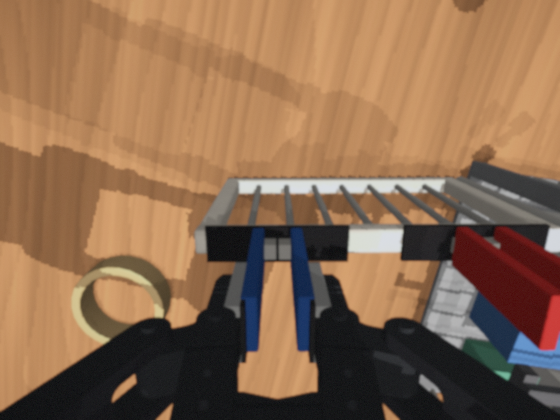

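View pics/f_top.png

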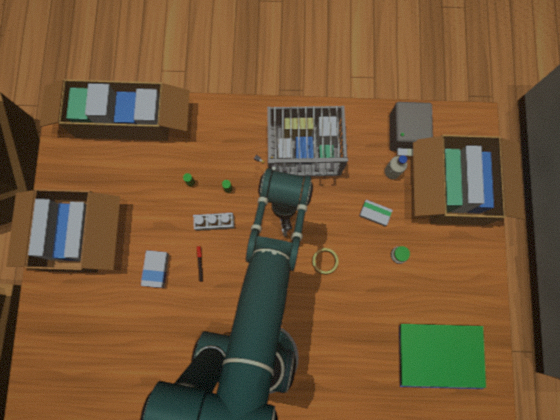

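View pics/f_scene.png

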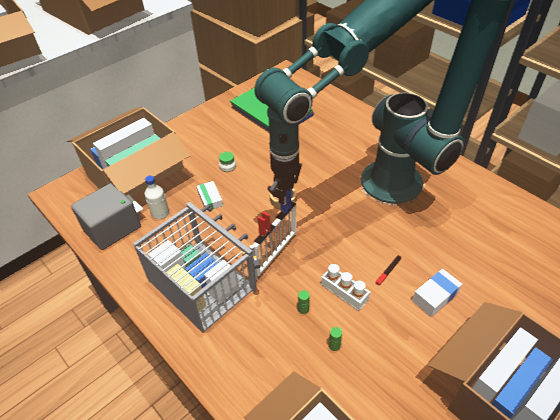

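The gate is open to about 81° and held by the blue catch, the rack is full and the bystanders look unmoved. I'm handing it in.

```bash
python3 -c "
from workcell import order
print(order.finish_job())"
```

```text
the job is handed in; nothing more can be done
None
```

The job is done and handed in at about 24.5 s. Both loose amber bottles stand in the rack, and the gate is held open at about 81° by the squeezed blue catch.

- **Bottles:** all three caps, including the one already in the middle pocket, measured about 79 mm high and on their pocket centres. That matches bottles seated upright.
- **Red catch:** squeezed first. After I let go, its paddles stayed in, with centres 20 mm apart instead of the original 36 mm.
- **Gate:** the gripper's position and turn gave 80.9° and 80.8°. The wrist picture shows both blue paddles still squeezed in, 18 mm between centres. The wrist force was about 8 N and the grip is set to 40 N.
- **Rest of the table:** the last pictures show the other items where they started, though I compared those only by eye.
- **Disagreement:** the top and scene cameras put the bottles about 2–3 mm away from the wrist camera's positions, about what their calibration allows. No check failed.

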